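# Press a phone's display home in the toggle-clamp jig

## Task

Finish closing up the teal phone: slide it gently along the jig until it is home against the end stop, then push the red clamp handle down until it locks over, let go, and leave the plate pressing on the display for a good three seconds. Then flick the handle all the way back up, so that the clamp stands open and the phone lies free with its display pressed flush. Do not press on the glass with the fingers or knock the lamp over the jig, and leave the other things on the bench where they are.

Things in the scene. Friction and masses are not known exactly. Their poses are not given: they have to be found in the camera images.
- jig: fixed pressing jig: black board (x -95 to 155, y -180 to 130 mm in the jig's frame, top 15 mm above the bench) with a steel toggle clamp and a phone nest. Origin on the bench under the clamp arm's pivot; x from the robot's side towards the nest, y towards the end stop, z up. Position and yaw vary. Clamp base: x -65 to 25, y -25 to 25 mm, up to 63 mm high.
- nest (a point): where the centre of the phone's underside lies when home: x 78, y 0, 17 mm up in the jig's frame. The nest: blue mat (top 17 mm up, y -168 to 75) between aluminium rails (top 22 mm up, inner faces x 40.5 and 115.5, y -130 to 80 mm), an end stop with its face at y = 75 mm, open at the -y end where the phone sticks out.
- handle_pivot (a point): axis about which the clamp handle turns, 52 mm above the bench, at x = -48 mm, y = 0 in the jig's frame; the axis runs along the jig's y.
- handle (a joint): clamp handle, rad: 0 = fully up (72 degrees above level, leaning towards the jig's -x, the robot's side), grows as it is pushed down, 1.187 = locked on its stop (4 degrees above level, pointing to -x). Past dead centre (1.08) it snaps to its stop and stays by itself. At the grip, pushing down takes 1 N, near the end 6 N; lifting out of lock 5 N. Open, it stays where left.
- handle_grip (a point): middle of the red grip on its axis, 80 mm from the pivot. The grip is round, 21 mm thick, and runs from 36 to 113 mm from the pivot; its end is free. The point's -x axis points along the handle to its free end, y along the pivot axis.
- phone_mid (a point): centre of the teal phone (72 x 150 x 8 mm, 0.19 kg, loose, lying flat on the mat with its length along the jig's y), half-way up. At the start it stands 30 to 75 mm short of the end stop; its -y end can be pushed.
- display (a joint): angle of the phone's black glass display (69 x 144 x 1.6 mm), hooked in at the phone's end-stop end: 0 = pressed in flush; it starts at 0.035 to 0.055 rad, so that its -y edge stands 5 to 8 mm proud. The clips are stiff (about 6 N at the middle) and it stays where it is pressed to.
- lamp: white bar lamp, fixed to the jig, over the nest: 30 mm wide in the jig's x (63 to 93 mm), y from -252 to 118 mm, underside 170 mm and top 195 mm above the bench; its post stands at x = 138, y = 108 mm. Under it a gripper must come in tilted, leaning back towards the jig's -x.
- tweezers: bystander: steel tweezers, 125 mm, lying on the jig's board beside the clamp, at y from 28 to 165 mm, 6 mm high
- suction_cup: bystander: black suction cup, 48 mm across, 38 mm high, on the bench at the jig's +y side
- pry_tool: bystander: purple pry tool, 95 mm, lying flat at the jig's -y side, 5 mm high
- driver_green: bystander: precision screwdriver with a green cap, 138 mm tall, standing on its cap at the jig's +y side
- driver_red: bystander: the same with a red cap, standing on the left of the bench
- driver_black: bystander: screwdriver with a black cap, lying on the right of the bench
- cleaner_bottle: bystander: clear bottle, 52 mm across, 130 mm tall, on the left of the bench
- spare_back: bystander: a phone's back housing, 72 x 150 x 8 mm, lying on the right of the bench
- plate_mid (a point): centre of the sprung press plate's face (60 x 100 mm, on the steel clamp arm, which turns about a y axis over the jig's origin, 52 mm up). Clamp open: the arm rises 61 degrees over the nest, all below 145 mm. The toggle link swings it down as the handle goes down; locked, it presses the middle of the phone with about 16 N.

How it is judged:
By the outcome, as a careful person would: the job done as asked, in the order asked, and still so for the second after the job is handed in, with the robot touching nothing.
It also fails if it takes over 64 s, if anything falls off the work surface, if the arm or the gripper's body presses on something with over 40 N, if the wrist force passes 120 N, or if a joint passes its speed limit or range.

## Robot

A 6-joint arm with a two-finger parallel gripper is mounted at the origin on the work surface. World frame = base frame: x ahead of the robot, y to its left, z up, the work surface at z = 0. Lengths are in m, angles in rad, forces in N, time in s.
With the tool pointing down it reaches from about 0.35 to 0.975 m from the base axis. Payload 4.9 kg.
Tool frame: the origin (TCP) lies midway between the tips of the shut fingers; the grasp point (between the pads) lies ctrl.grip_point_offset behind it (ctrl.grip_point_offset is the distance from the TCP to the grasp point, in m); x points along the fingers, y is the direction in which the jaws open and shut, and the axes are right-handed (so a half turn about x gives the same grasp; the last joint's range is limited). The gripper opens to 85 mm and grips with 20 to 120 N. Pads are 22 mm wide; open, the fingers measure 114 mm over their backs; the gripper's body (76 mm by 85 mm) begins 54 mm behind the grasp point. The pads swing forward as they close: fully open they stand 13 mm farther back than shut.
Start: joints at [1.031, 0.053, 1.613, -0, 1.476, -0.119], TCP at [0.255, 0.57, 0.231] pointing down, gripper open.
Joint ranges: [-3.01, 3.01], [-1.01, 2.22], [0.06, 2.58], [-1.02, 4.17], [0.09, 2.62], [-3.14, 3.14]. Speed limits (rad/s): [2.57, 2.57, 3.14, 3.14, 3.14, 3.14].

## Interface

Orientations are given as a rotation vector (axis times angle).
In Python, from station import ctrl gives the robot as it stands. The module is installed in compiled form; this text tells all that it offers.
- The arm moves only by the tool drive_tool, never from a script. Its argument "commands" is text: rows parted by semicolons, each of 5 numbers parted by spaces: the closure, from -1 (fully open) to 1 (shut), so that 0 is half open, then the shift along the tool's x, y, z in units of 40 mm (1.0 is 40 mm), then the turn about the tool's x in units of 5 degrees (1.0 is 5 degrees). A call has 1 to 8 rows; each row is the pose to reach, as a shift and turn from the pose commanded when the call began, along the tool's axes at that moment; what a row does not reach only later rows make up. A row lasts 1/12 s, in which the tool goes at most 41.7 mm and 7.16 degrees, less where a joint would pass 70% of its speed; a pose out of reach is approached as far as the arm can. A call with a gripper value outside its range is refused whole. The fingers move at their own pace and stop on an object; "newtons" is the grip in N (left out, the last holds). Time passes only in rows, so rows that repeat a pose let the fingers close. It gives the time, the measured TCP pose, the force and the opening at its end, in the units of the state.
- ctrl.get_obs(): the state, without advancing time (a new reading comes with each control period).
- ctrl.get_image(name): name is "scene" or "top"; returns (picture, depth): 420x560x3 uint8, blue, green, red; 420x560 float32, m along the optical axis (not along the pixel's ray), 0 where there is no reading.
- ctrl.camera_info(name): a dict with "K" (3x3 intrinsics, pixels), "k1" (the pictures are not rectified: a ray, as slopes to the right and down, at radius r is drawn at 1 + k1 r^2 times it, then the intrinsics apply), "T" (4x4, takes a point from camera to world coordinates). Camera axes: x right, y down, z forward; pixel columns grow to the right and rows downward; lengths in m; the calibration is good to about 2 mm. A picture is of the moment at which its call begins. camera_info takes no time and is no camera call.
- ctrl.finish_job(): hands the job in, once; it reports no verdict.
The state is a dict: "t": time; "q": joint angles; "dq": joint speeds; "effort": joint torques, N m; "tool_pos": TCP position; "tool_rot": TCP orientation; "contact_force": force on the tool from outside, world axes, zero at the start; "wrist_torque": the same for the moment, N m; "opening": finger opening in m.
Only numpy, scipy, OpenCV 4.12 (cv2) and the standard library are available. Lean on these libraries where they do the work, as an engineer would, in place of code of your own. Each camera call takes 0.05 s, during which the arm holds its last target.

## Working session

There is one attempt and no reset: what is moved stays moved. The work goes in short steps, Python scripts to look and compute and a tool call to move; the robot and the scene stay as the last step left them, time stands still between calls to the robot, and variables do not carry over. Pictures are saved under pics/ and viewed, and the job is handed in when it is done.

Besides the shell and the picture viewer there is one more tool, called after "Request:" as name(argument=value, ...) on one line, values as JSON. drive_tool: Moves the arm, as the interface text tells. Its arguments: {"type":"object","properties":{"commands":{"type":"string"},"newtons":{"type":"number"}},"required":["commands"]}

```bash
mkdir -p pics; ls
python3 - <<'E'
from station import ctrl
import cv2,numpy as np
print(ctrl.get_obs(), ctrl.grip_point_offset)
for n in("scene","top"):
    im,d=ctrl.get_image(n); cv2.imwrite(f"pics/{n}0.png",im); np.save(f"pics/{n}0.npy",d)
    i=ctrl.camera_info(n); print(n,i)
E
```

```text
pics
{'t': 0.0, 'q': array([ 1.03096858e+00,  5.33334028e-02,  1.61430000e+00, -2.39567378e-05,
        1.47598902e+00, -1.19020240e-01]), 'dq': array([-1.25313520e-03, -1.14703137e-03, -4.80253788e-04, -7.67795795e-04,
       -9.61169918e-04,  3.85984165e-06]), 'effort': array([ 1.43127777e-04, -3.93699002e+01, -3.70168018e+01, -1.09581106e-04,
        6.93650421e-03,  2.41871589e-05]), 'tool_pos': array([0.25500573, 0.56992849, 0.23007397]), 'tool_rot': array([ 0.32856277,  1.54611533, -0.33161045]), 'contact_force': array([ 0.04725715, -0.18799034, -0.81125963]), 'wrist_torque': array([-0.01545024,  0.03364956,  0.01099399]), 'opening': 0.0855650995354959} 0.0187
scene {'K': array([[434.61018752,   0.        , 274.04589559],
       [  0.        , 434.61018752, 208.95113795],
       [  0.        ,   0.        ,   1.        ]]), 'k1': -0.11818494674162904, 'T': array([[-6.38396625e-01,  4.30947141e-01, -6.37757251e-01,
         1.28105990e+00],
       [ 7.69706646e-01,  3.58713823e-01, -5.28087182e-01,
         6.04794724e-01],
       [ 1.19468063e-03, -8.28015069e-01, -5.60704572e-01,
         7.32343125e-01],
       [ 0.00000000e+00,  0.00000000e+00,  0.00000000e+00,
         1.00000000e+00]])}
top {'K': array([[439.34313513,   0.        , 284.37048882],
       [  0.        , 439.34313513, 211.53842956],
       [  0.        ,   0.        ,   1.        ]]), 'k1': -0.009732476072084922, 'T': array([[ 0.01787826, -0.98892771,  0.14731716,  0.37012337],
       [-0.99980868, -0.018852  , -0.00521613, -0.01597565],
       [ 0.0079356 , -0.14719572, -0.98907555,  1.38059255],
       [ 0.        ,  0.        ,  0.        ,  1.        ]])}
```

View pics/scene0.png

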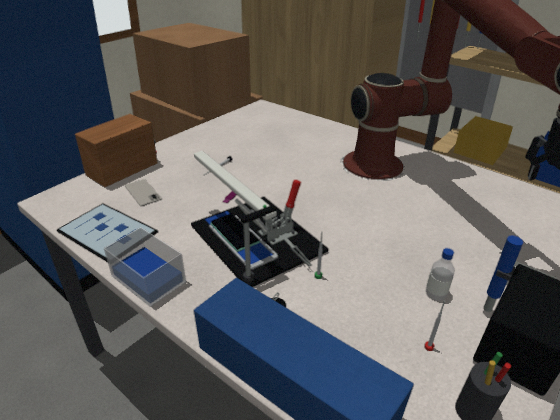

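View pics/top0.png

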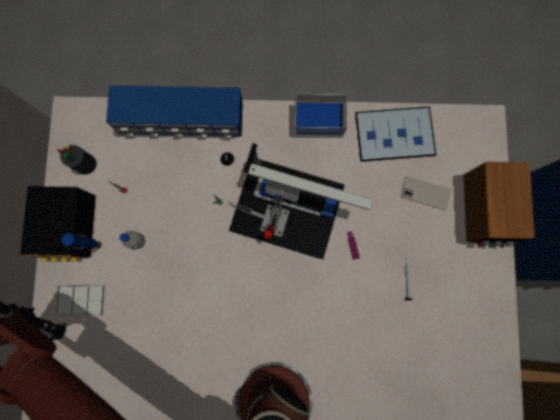

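The scene view shows the jig around (260,235) with the red handle up at (293,190). In the top view the jig is at about (288,208), the lamp runs from (250,170) to (370,203), and the red grip is at (268,233). Next I'll measure.

```bash
cat > h.py <<'E'
import numpy as np, cv2
from station import ctrl
def ray(n,uv):
    i=ctrl.camera_info(n); K=i["K"]; 
    uv=np.atleast_2d(np.array(uv,float))
    p=cv2.undistortPoints(uv.reshape(-1,1,2),K,np.array([i["k1"],0,0,0,0.]))[:,0]
    d=np.c_[p,np.ones(len(p))]; T=i["T"]
    return T[:3,3], d@T[:3,:3].T
def plane(n,uv,z):
    o,d=ray(n,uv); return o+d*((z-o[2])/d[:,2])[:,None]
def dep(n,uv,D):
    o,d=ray(n,uv); uv=np.atleast_2d(np.array(uv)).astype(int)
    return o+d*D[uv[:,1],uv[:,0]][:,None]
def cloud(n,D):
    h,w=D.shape; u,v=np.meshgrid(np.arange(w),np.arange(h))
    uv=np.c_[u.ravel(),v.ravel()]
    P=dep(n,uv,D); P[D.ravel()==0]=np.nan
    return P.reshape(h,w,3)
def tri(uv1,uv2,a="scene",b="top"):
    o1,d1=ray(a,uv1);o2,d2=ray(b,uv2);out=[]
    for x,y in zip(d1,d2):
        s=np.linalg.lstsq(np.c_[x,-y],o2-o1,rcond=None)[0]
        p,q=o1+s[0]*x,o2+s[1]*y; out.append(np.r_[(p+q)/2,np.linalg.norm(p-q)])
    return np.array(out)
def proj(n,P):
    i=ctrl.camera_info(n); T=np.linalg.inv(i["T"]); P=np.atleast_2d(P)
    return cv2.projectPoints((P@T[:3,:3].T+T[:3,3]).reshape(-1,1,3),np.zeros(3),np.zeros(3),i["K"],np.array([i["k1"],0,0,0,0.]))[0][:,0]
E
python3 - <<'E'
from h import *
for n,(a,b,c,d) in dict(scene=(180,140,340,290),top=(200,130,380,270)).items():
    im=cv2.imread(f"pics/{n}0.png")[b:d,a:c]
    im=cv2.resize(im,None,fx=4.4,fy=4.0 if n=="scene" else 4.2,interpolation=cv2.INTER_CUBIC) if 0 else cv2.resize(im,None,fx=4,fy=4,interpolation=cv2.INTER_CUBIC)
    im=np.clip(im.astype(float)*1.6,0,255).astype(np.uint8)
    for k in range(0,im.shape[1],80): cv2.putText(im,str(a+k//4),(k,10),0,.35,(0,255,255),1)
    for k in range(0,im.shape[0],80): cv2.putText(im,str(b+k//4),(0,k+10),0,.35,(0,255,255),1)
    cv2.imwrite(f"pics/{n}0z.png",im)
    D=np.load(f"pics/{n}0.npy"); print(n,(D==0).mean())
    P=cloud(n,D)
    img=cv2.imread(f"pics/{n}0.png"); hsv=cv2.cvtColor(img,cv2.COLOR_BGR2HSV)
    # bench height check
    b_=(hsv[...,2]>120)&(hsv[...,1]<60)&(np.abs(P[...,2])<.03); print("bench z",np.nanmedian(P[b_][:,2]))
    red=((hsv[...,0]<6)|(hsv[...,0]>174))&(hsv[...,1]>170)&(hsv[...,2]>80)
    cnt,lab,st,ce=cv2.connectedComponentsWithStats(red.astype(np.uint8))
    for i in range(1,cnt):
        if st[i,4]>8: print("red",st[i],ce[i],np.nanmedian(P[lab==i],0))
E
```

```text
scene 0.003979591836734694
bench z -0.0006621336416026136
red [419   0   5  22  49] [421.26530612  10.73469388] [-0.84269146 -0.24337134  0.40078204]
red [287 180  13  28 169] [293.01775148 193.07100592] [0.505033   0.02743536 0.12898657]
red [425 342   9   9  39] [428.48717949 346.82051282] [0.64372757 0.49215768 0.00788681]
red [498 363  13  19  67] [504.85074627 370.01492537] [0.72470961 0.63548702 0.14262178]
top 0.0041156462585034016
bench z -0.0002735202223393962
red [264 230   8   8  49] [267.57142857 233.67346939] [0.48813104 0.02241871 0.15789822]
```

View pics/scene0z.png

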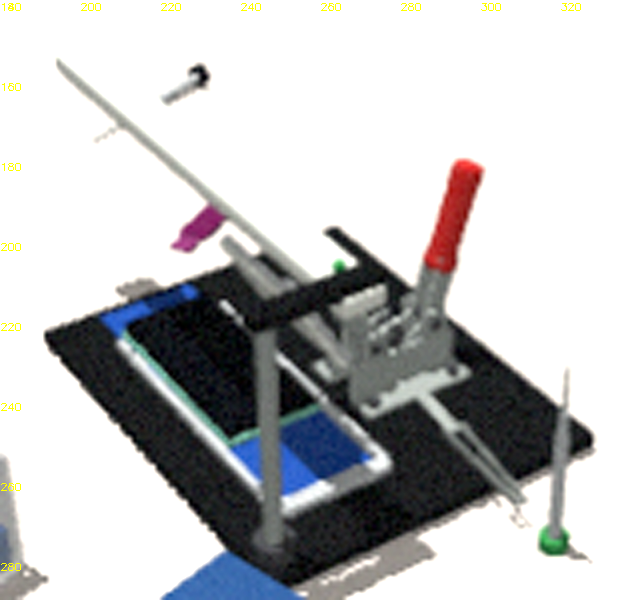

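View pics/top0z.png

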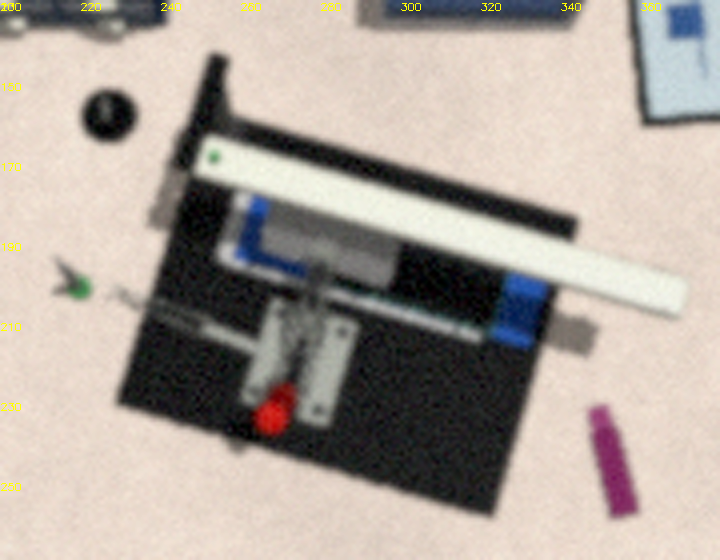

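```bash
cat > jig.py <<'E'
from h import *
top=cv2.imread("pics/top0.png"); sc=cv2.imread("pics/scene0.png")
def edge(n,im,p,q,z):
    # sub-pixel: along segment p-q scan normal for 50% crossing, ray to plane z, fit line
    g=cv2.cvtColor(im,cv2.COLOR_BGR2GRAY).astype(np.float32); p=np.array(p,float);q=np.array(q,float)
    t=(q-p)/np.linalg.norm(q-p); nrm=np.array([-t[1],t[0]]); s=np.arange(-5,5.01,.25); out=[]
    for f in np.linspace(.08,.92,40):
        c=p+(q-p)*f; xy=c+s[:,None]*nrm
        pr=cv2.remap(g,xy[None,:,0].astype(np.float32),xy[None,:,1].astype(np.float32),cv2.INTER_LINEAR)[0]
        lo,hi=pr.min(),pr.max()
        if hi-lo<60: continue
        k=np.where(np.diff(np.sign(pr-(lo+hi)/2)))[0]
        if len(k)==1: out.append(xy[k[0]])
    P=plane(n,out,z)[:,:2]
    l=cv2.fitLine(P.astype(np.float32),cv2.DIST_HUBER,0,.001,.001).ravel()
    r=np.abs((P-l[2:])@np.array([-l[1],l[0]]))
    print(n,len(out),"dir deg",np.degrees(np.arctan2(l[1],l[0])),"res mm",np.median(r)*1e3)
    return l
def inter(a,b):
    s=np.linalg.solve(np.c_[a[:2],-b[:2]],b[2:]-a[2:]); return a[2:]+s[0]*a[:2]
if __name__=="__main__":
    z=.015
    B=edge("top",top,(229.5,231),(323,258.5),z); R=edge("top",top,(323,258.5),(344.5,185),z); L=edge("top",top,(229.5,231),(244,185),z)
    N=edge("scene",sc,(254,285),(328,250),z); F=edge("scene",sc,(191,224),(254,285),z)
    print("top BL",inter(B,L),"BR",inter(B,R)); print("len",np.linalg.norm(inter(B,L)-inter(B,R)))
    print("scene N/F corner",inter(N,F), "dist L vs N")
    for nm,l in zip("BRLNF",(B,R,L,N,F)): print(nm,l)
E
python3 jig.py
```

```text
top 40 dir deg 74.07329 res mm 0.3189236129694085
top 33 dir deg -15.903661 res mm 0.30301132856979196
top 40 dir deg -15.988503 res mm 0.28214527615084267
scene 39 dir deg -16.90323 res mm 1.4319659513422365
scene 25 dir deg 74.56442 res mm 0.3401822339089894
top BL [0.5109369  0.15094234] BR [ 0.42675155 -0.14407061]
len 0.30678952
scene N/F corner [0.75812817 0.09301458] dist L vs N
B [ 2.7440751e-01  9.6161348e-01  4.6782762e-01 -1.2668618e-04]
R [ 0.9617238  -0.27402067  0.5235484  -0.17165062]
L [ 0.96131694 -0.2754445   0.59259224  0.12754577]
N [ 0.9567972  -0.29075617  0.654295    0.1245679 ]
F [ 0.2661548   0.9639303   0.7059844  -0.09583385]
```

Run:
```python
from h import *; from jig import *
z=.015
B=edge("top",top,(229.5,231),(323,258.5),z); R=edge("top",top,(323,258.5),(344.5,185),z); L=edge("top",top,(229.5,231),(244,185),z)
N=edge("scene",sc,(254,285),(328,250),z); F=edge("scene",sc,(191,224),(254,285),z)
T=edge("top",top,(312,174),(344.5,185),z) 
a=np.radians(-15.95); ex=np.array([np.cos(a),np.sin(a)]); ey=np.array([-np.sin(a),np.cos(a)])
for n,l,e,v in (("B",B,ex,-95),("F",F,ex,155),("T",T,ex,155),("R",R,ey,-180),("L",L,ey,130),("N",N,ey,130)): print(n,"origin coord along axis mm",l[2:]@e*1e3-v)
```

```text
top 40 dir deg 74.07329 res mm 0.3189236129694085
top 33 dir deg -15.903661 res mm 0.30301132856979196
top 40 dir deg -15.988503 res mm 0.28214527615084267
scene 39 dir deg -16.90323 res mm 1.4319659513422365
scene 25 dir deg 74.56442 res mm 0.3401822339089894
top 40 dir deg 74.11367 res mm 0.19921707372178163
B origin coord along axis mm 544.8519422856335
F origin coord along axis mm 550.140321744894
T origin coord along axis mm 543.0234016476131
R origin coord along axis mm 158.8278747588674
L origin coord along axis mm 155.47889447759957
N origin coord along axis mm 169.57148623800248
```

```bash
cat >> h.py <<'E'
yaw=np.radians(-15.95); EX=np.array([np.cos(yaw),np.sin(yaw),0]); EY=np.array([-np.sin(yaw),np.cos(yaw),0])
O=np.array([.566,.0015,0])
def J(P): P=np.atleast_2d(P)-O; return np.c_[P@EX,P@EY,P[:,2]]*1e3
def W(p): p=np.atleast_2d(np.array(p,float))/1e3; return O+p[:,:1]*EX+p[:,1:2]*EY+p[:,2:]*[0,0,1]
E
python3 - <<'E'
from h import *
r=lambda *a:print(a[0],np.round(a[1],1).tolist())
D={n:np.load(f"pics/{n}0.npy") for n in("scene","top")}
S=lambda *p:[(180+x/4,140+y/4) for x,y in p]
T=lambda *p:[(200+x/4,130+y/4) for x,y in p]
r("scene phone +y end z25",J(plane("scene",S((232,446),(325,405)),.025)))
r("scene phone -y end corner z25/30",J(plane("scene",S((124,332)),.028)))
r("scene stop inner top z22?",J(plane("scene",S((385,465),(290,500)),.022)))
r("top phone -y end", J(plane("top",T((497,300),(490,332)),.03)))
r("top mat end", J(plane("top",T((548,290),(535,345)),.017)))
r("lamp corners z195",J(plane("top",T((688,282),(680,318),(210,138),(192,178)),.195)))
r("depth stop",J(dep("scene",S((340,480)),D["scene"])))
r("depth display",J(dep("scene",S((150,335),(220,340),(225,420),(180,300)),D["scene"])))
r("depth lamp",J(dep("top",T((300,180),(600,270)),D["top"])))
hsv=cv2.cvtColor(cv2.imread("pics/scene0.png"),cv2.COLOR_BGR2HSV)
P=cloud("scene",D["scene"])
# all points in jig clamp zone: plate
q=J(P.reshape(-1,3)); 
m=(q[:,0]>-100)&(q[:,0]<130)&(abs(q[:,1])<80)&(q[:,2]>40)&(q[:,2]<168)
print(m.sum(), q[m].min(0),q[m].max(0))
teal=(hsv[...,0]>70)&(hsv[...,0]<95)&(hsv[...,1]>60)
v,u=np.where(teal); k=(u>195)&(u<275)&(v>205)&(v<262)
for a in np.c_[u,v][k]: print(a.tolist(),np.round(J(P[a[1],a[0]])[0]).tolist(),end=" ")
E
```

```text
scene phone +y end z25 [[115.7, 22.4, 25.0], [44.0, 20.5, 25.0]]
scene phone -y end corner z25/30 [[116.9, -122.4, 28.0]]
scene stop inner top z22? [[43.9, 89.5, 22.0], [110.9, 83.9, 22.0]]
top phone -y end [[68.0, -135.1, 30.0], [42.2, -136.9, 30.0]]
top mat end [[89.9, -171.9, 17.0], [44.8, -174.2, 17.0]]
lamp corners z195 [[87.7, -249.1, 195.0], [62.0, -250.4, 195.0], [88.1, 94.8, 195.0], [57.4, 98.1, 195.0]]
depth stop [[75.4, 85.8, 22.3]]
depth display [[102.8, -111.1, 26.5], [66.3, -77.4, 27.6], [106.9, -1.3, 26.4], [66.9, -132.6, 29.5]]
depth lamp [[79.8, 27.1, 186.7], [80.0, -189.9, 186.0]]
761 [-89.85339511 -47.77849771  40.06906007] [ 80.63857508  54.79907793 162.87638414]
[247, 206] [-19.0, -155.0, 16.0] [237, 207] [6.0, -172.0, 12.0] [271, 207] [75.0, 113.0, 196.0] [271, 208] [77.0, 116.0, 196.0] [234, 209] [20.0, -164.0, 15.0] [269, 209] [83.0, 116.0, 195.0] [237, 210] [15.0, -156.0, 13.0] [269, 210] [83.0, 117.0, 193.0] [234, 211] [26.0, -155.0, 15.0] [230, 212] [38.0, -156.0, 16.0] [243, 213] [10.0, -129.0, 16.0] [259, 213] [108.0, 115.0, 194.0] [243, 214] [13.0, -124.
[... 7207 characters left out ...]
 [113.0, 8.0, 22.0] [237, 249] [112.0, 11.0, 24.0] [238, 249] [108.0, 9.0, 21.0] [239, 249] [106.0, 11.0, 21.0] [240, 249] [104.0, 13.0, 22.0] [241, 249] [102.0, 14.0, 21.0] [242, 249] [99.0, 13.0, 19.0] [214, 250] [156.0, -33.0, 11.0] [226, 250] [133.0, -10.0, 16.0] [236, 250] [116.0, 13.0, 23.0] [237, 250] [114.0, 14.0, 23.0] [238, 250] [110.0, 11.0, 20.0] [239, 250] [107.0, 12.0, 19.0] [240, 250] [105.0, 13.0, 19.0] [237, 251] [114.0, 15.0, 21.0] [227, 253] [136.0, 1.0, 15.0] [220, 256] [155.0, -2.0, 11.0] [229, 256] [139.0, 16.0, 16.0] [225, 257] [147.0, 10.0, 13.0] [234, 258] [131.0, 27.0, 14.0] [225, 259] [152.0, 19.0, 15.0] [225, 261] [154.0, 22.0, 11.0] [232, 261] [140.0, 33.0, 13.0]
```

```bash
cat >> h.py <<'E'
from scipy.spatial.transform import Rotation as Ro
def cur(): 
    o=ctrl.get_obs(); return o, Ro.from_rotvec(o["tool_rot"]).as_matrix()
def state():
    o,R=cur(); f=o["contact_force"]
    yj=np.degrees(np.arctan2(R[:,1]@EY,R[:,1]@EX))
    print("t",round(o["t"],2),"tcp jig",np.round(J(o["tool_pos"])[0],1),"world",np.round(o["tool_pos"],3),"jawang_jig",round(yj,1),"xdown",np.round(R[:,0],3),"F jig",np.round([f@EX,f@EY,f[2]],1),"open",round(o["opening"],4),"q",np.round(o["q"],2))
def goto(pj,ang=None):
    "shift units/turn units from the current pose to jig-frame TCP pj (mm), jaw angle ang (deg, from jig x)"
    o,R=cur(); d=R.T@(W(pj)[0]-o["tool_pos"])/.04; t=0
    if ang is not None:
        yj=np.degrees(np.arctan2(R[:,1]@EY,R[:,1]@EX)); zdown=-1 # x down: + turn about down = clockwise from above
        t=-((ang-yj+90)%180-90)/5
    print("to",pj,"units",np.round(d,2),"turn",round(t,2))
E
python3 - <<'E'
from h import *
state(); print(np.round(cur()[1],3))
q=J(cloud("scene",np.load("pics/scene0.npy")).reshape(-1,3))
# plate points
m=(q[:,0]>5)&(q[:,0]<90)&(abs(q[:,1])<75)&(q[:,2]>45)&(q[:,2]<160); print(np.percentile(q[m],[0,2,50,98,100],axis=0).round())
q=J(cloud("top",np.load("pics/top0.npy")).reshape(-1,3))
m=(q[:,0]>5)&(q[:,0]<90)&(abs(q[:,1])<75)&(q[:,2]>45)&(q[:,2]<160); print(m.sum(),np.percentile(q[m],[0,2,50,98,100],axis=0).round())
goto((150,-170,300),0); goto((-73,0,300),90)
E
```

```text
t 0.1 tcp jig [-455.2  461.1  230.2] world [0.255 0.57  0.23 ] jawang_jig 81.8 xdown [-0.001 -0.002 -1.   ] F jig [-0.4 -0.3 -0.2] open 0.0855 q [ 1.03  0.05  1.61  0.    1.48 -0.12]
[[-0.001  0.409  0.913]
 [-0.002  0.913 -0.409]
 [-1.    -0.002 -0.   ]]
[[  5. -48.  45.]
 [  7. -45.  49.]
 [ 65.  11. 113.]
 [ 80.  53. 136.]
 [ 81.  55. 137.]]
506 [[  5. -50.  57.]
 [  9. -47.  65.]
 [ 56.  -1. 112.]
 [ 72.  48. 136.]
 [ 73.  50. 143.]]
to (150, -170, 300) units [ -1.72 -13.47  17.22] turn 16.37
to (-73, 0, 300) units [ -1.73 -10.06  11.1 ] turn -1.63
```

Request:
drive_tool(commands="-1 -1.7 -13.5 17.2 16.4;-1 -1.7 -13.5 17.2 16.4;-1 -1.7 -13.5 17.2 16.4;-1 -1.7 -13.5 17.2 16.4;-1 -1.7 -13.5 17.2 16.4;-1 -1.7 -13.5 17.2 16.4;-1 -1.7 -13.5 17.2 16.4;-1 -1.7 -13.5 17.2 16.4")

```text
t: 0.77
tool_pos: [0.4103, 0.2745, 0.2569]
tool_rot: [1.102, 1.274, -1.103]
contact_force: [-0.0, 0.7, -0.6]
opening: 0.0857
```

Run:
```python
from h import *
state(); goto((150,-170,300),0)
```

```text
t 0.77 tcp jig [-224.7  219.7  256.9] world [0.41  0.274 0.257] jawang_jig 24.2 xdown [-0. -0. -1.] F jig [-0.2  0.7 -0.6] open 0.0857 q [ 0.44 -0.28  1.88 -0.    1.55  0.29]
to (150, -170, 300) units [-1.08  4.55 12.73] turn 4.84
```

Request:
drive_tool(commands="-1 -1.1 1.6 4.4 4.84;-1 -1.1 4.55 12.7 4.84;-1 -1.1 4.55 12.7 4.84;-1 -1.1 4.55 12.7 4.84;-1 -1.1 4.55 12.7 4.84;-1 -1.1 4.55 12.7 4.84;-1 -1.1 4.55 12.7 4.84;-1 -1.1 4.55 12.7 4.84")

```text
t: 1.43
tool_pos: [0.5677, -0.0175, 0.2864]
tool_rot: [1.407, 1.068, -1.408]
contact_force: [0.3, 1.2, 0.2]
opening: 0.0855
```

Run:
```python
from h import *
state(); goto((150,-170,300),0)
```

```text
t 1.43 tcp jig [  6.9 -17.8 286.4] world [ 0.568 -0.018  0.286] jawang_jig 0.3 xdown [-0.  0. -1.] F jig [0.  1.2 0.2] open 0.0855 q [-0.16 -0.11  1.68  0.    1.57  0.11]
to (150, -170, 300) units [-0.34  3.56  3.82] turn 0.06
```

Request:
drive_tool(commands="-1 -0.3 3.5 3.8 0;-1 -0.3 3.5 3.8 0;-1 -0.3 3.5 3.8 0;-1 -0.3 3.5 3.8 0;-1 -0.3 3.5 3.8 0;-1 -0.3 3.5 3.8 0;-1 -0.3 3.5 3.8 0")

```text
t: 2.02
tool_pos: [0.6613, -0.2015, 0.2968]
tool_rot: [1.408, 1.069, -1.411]
contact_force: [-0.3, 0.1, -0.4]
opening: 0.0856
```

Run:
```python
from h import *
state()
tcp=J(ctrl.get_obs()["tool_pos"])[0]
for n in("scene","top"):
    im,d=ctrl.get_image(n); cv2.imwrite(f"pics/{n}1.png",im); np.save(f"pics/{n}1.npy",d)
    q=J(cloud(n,d).reshape(-1,3)); r=q-tcp
    d0=np.load(f"pics/{n}0.npy")
    new=(np.abs(d-d0)>.02).ravel()
    m=new&(np.abs(r[:,1])<120)&(r[:,0]>-330)&(r[:,0]<120)&(q[:,2]>200)
    print(n,m.sum())
    for a in range(-120,110,20):
        k=m&(r[:,0]>=a)&(r[:,0]<a+20)
        if k.sum()>5: print(a,"z rel tcp min",np.percentile(r[k,2],[1,50,99]).round(), "y",np.percentile(r[k,1],[2,98]).round())
i=cv2.imread("pics/scene1.png"); cv2.imwrite("pics/s1z.png",cv2.resize(i[0:300,130:430],None,fx=2,fy=2))
```

```text
t 2.02 tcp jig [ 147.4 -168.9  296.8] world [ 0.661 -0.201  0.297] jawang_jig 0.2 xdown [-0.003  0.001 -1.   ] F jig [-0.3  0.  -0.4] open 0.0856 q [-0.4   0.18  1.37  0.    1.6  -0.13]
scene 7401
-120 z rel tcp min [238. 271. 300.] y [68. 76.]
-100 z rel tcp min [237. 271. 302.] y [66. 73.]
-80 z rel tcp min [ 59. 256. 303.] y [-6. 70.]
-60 z rel tcp min [ 16. 242. 304.] y [-8. 68.]
-40 z rel tcp min [ 65. 242. 306.] y [10. 65.]
-20 z rel tcp min [ 76. 205. 308.] y [10. 69.]
0 z rel tcp min [ 76. 207. 309.] y [10. 69.]
20 z rel tcp min [ 75. 218. 309.] y [-46.  65.]
40 z rel tcp min [ 17.  96. 303.] y [-9. 55.]
60 z rel tcp min [ 58.  89. 117.] y [-10.  16.]
top 11387
-120 z rel tcp min [300. 316. 319.] y [-40.  70.]
-100 z rel tcp min [248. 317. 320.] y [-43.  68.]
-80 z rel tcp min [246. 318. 321.] y [-46.  66.]
-60 z rel tcp min [111. 318. 322.] y [-48.  63.]
-40 z rel tcp min [ 83. 291. 322.] y [-51.  59.]
-20 z rel tcp min [146. 317. 324.] y [-59.  66.]
0 z rel tcp min [274. 318. 323.] y [-55.  64.]
20 z rel tcp min [289. 310. 320.] y [-54.  60.]
```

View pics/s1z.png

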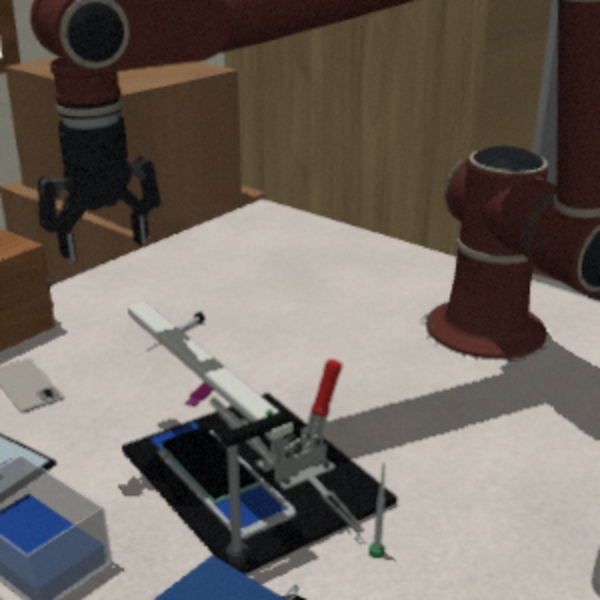

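The arm and forearm stay 237 mm or more above the TCP, so they clear the lamp if I push with the -x finger from the nest's far (+x) side. In the picture the gripper is open at around (100,190). I'll check the finger profile next.

Run:
```python
from h import *
tcp=J(ctrl.get_obs()["tool_pos"])[0]
n="scene"; d=np.load("pics/scene1.npy"); d0=np.load("pics/scene0.npy")
r=J(cloud(n,d).reshape(-1,3))-tcp
m=(np.abs(d-d0)>.02).ravel()&(np.abs(r[:,1])<60)&(np.abs(r[:,0])<110)
for z in range(-10,240,10):
    k=m&(r[:,2]>=z)&(r[:,2]<z+10); L=k&(r[:,0]<0); H=k&(r[:,0]>0)
    f=lambda k:np.percentile(r[k],[2,98],axis=0).round()[:,:2].T.tolist() if k.sum()>3 else None
    print(z,k.sum(),"neg",f(L),"pos",f(H))
```

```text
-10 0 neg None pos None
0 0 neg None pos None
10 34 neg [[-51.0, -41.0], [-14.0, 10.0]] pos [[43.0, 55.0], [-4.0, 12.0]]
20 60 neg [[-54.0, -40.0], [-11.0, 12.0]] pos [[44.0, 58.0], [-5.0, 12.0]]
30 56 neg [[-56.0, -40.0], [-9.0, 12.0]] pos [[45.0, 58.0], [-5.0, 13.0]]
40 69 neg [[-55.0, -40.0], [-12.0, 12.0]] pos [[44.0, 59.0], [-4.0, 12.0]]
50 69 neg [[-68.0, -38.0], [-9.0, 13.0]] pos [[43.0, 73.0], [5.0, 13.0]]
60 168 neg [[-70.0, -32.0], [-10.0, 15.0]] pos [[36.0, 76.0], [-13.0, 15.0]]
70 201 neg [[-69.0, -3.0], [-11.0, 19.0]] pos [[2.0, 73.0], [-16.0, 17.0]]
80 196 neg [[-69.0, -2.0], [-7.0, 18.0]] pos [[1.0, 72.0], [-16.0, 18.0]]
90 195 neg [[-67.0, -2.0], [1.0, 20.0]] pos [[1.0, 71.0], [-12.0, 20.0]]
100 256 neg [[-66.0, -1.0], [1.0, 19.0]] pos [[2.0, 70.0], [-10.0, 20.0]]
110 214 neg [[-63.0, -3.0], [-7.0, 14.0]] pos [[1.0, 69.0], [-10.0, 13.0]]
120 63 neg [[-35.0, -1.0], [7.0, 36.0]] pos [[3.0, 39.0], [-3.0, 35.0]]
130 141 neg [[-31.0, -0.0], [18.0, 38.0]] pos [[3.0, 38.0], [-6.0, 38.0]]
140 146 neg [[-28.0, -1.0], [23.0, 38.0]] pos [[2.0, 39.0], [-5.0, 38.0]]
150 146 neg [[-30.0, -2.0], [18.0, 38.0]] pos [[1.0, 39.0], [-6.0, 38.0]]
160 149 neg [[-27.0, -2.0], [23.0, 38.0]] pos [[0.0, 38.0], [-8.0, 39.0]]
170 164 neg [[-31.0, -1.0], [4.0, 36.0]] pos [[1.0, 36.0], [-17.0, 37.0]]
180 113 neg [[-25.0, -1.0], [20.0, 36.0]] pos [[2.0, 38.0], [-2.0, 37.0]]
190 156 neg [[-29.0, -1.0], [15.0, 36.0]] pos [[2.0, 38.0], [-5.0, 38.0]]
200 153 neg [[-27.0, -1.0], [21.0, 38.0]] pos [[1.0, 38.0], [-4.0, 37.0]]
210 144 neg [[-29.0, -0.0], [17.0, 36.0]] pos [[2.0, 36.0], [-4.0, 35.0]]
220 142 neg [[-25.0, -1.0], [23.0, 36.0]] pos [[2.0, 36.0], [-2.0, 36.0]]
230 141 neg [[-50.0, -0.0], [47.0, 60.0]] pos [[3.0, 40.0], [-5.0, 56.0]]
```

Run:
```python
from h import *
D=np.load("pics/top0.npy"); q=J(cloud("top",D).reshape(-1,3)); S=np.load("pics/scene0.npy"); s=J(cloud("scene",S).reshape(-1,3))
for r in (q,s):
  for y0 in range(-220,0,40):
    k=(r[:,0]>160)&(r[:,0]<330)&(r[:,1]>=y0)&(r[:,1]<y0+40)&(r[:,2]>12)&(r[:,2]<165)
    if k.sum(): print(y0,k.sum(),np.percentile(r[k],[1,99],axis=0).round().tolist())
goto((155,-170,100),0)
print(proj("top",W([[212,-150,0],[212,-70,0]])))
```

```text
-220 19 [[254.0, -219.0, 12.0], [329.0, -185.0, 18.0]]
-140 120 [[298.0, -132.0, 14.0], [330.0, -101.0, 94.0]]
-100 167 [[286.0, -99.0, 15.0], [329.0, -61.0, 92.0]]
-60 211 [[275.0, -60.0, 15.0], [329.0, -20.0, 92.0]]
-20 252 [[263.0, -19.0, 13.0], [329.0, 20.0, 92.0]]
-140 321 [[301.0, -129.0, 29.0], [330.0, -100.0, 91.0]]
-100 313 [[289.0, -99.0, 29.0], [329.0, -61.0, 90.0]]
-60 319 [[279.0, -60.0, 29.0], [329.0, -22.0, 90.0]]
-20 85 [[268.0, -20.0, 54.0], [280.0, 16.0, 91.0]]
to (155, -170, 100) units [4.95 0.22 0.09] turn 0.07
[[340.20667493 165.79224858]
 [316.46644025 158.71733958]]
```

Request:
drive_tool(commands="-1 0 0.75 -0.1 0;-1 1 0.75 -0.1 0;-1 2 0.75 -0.1 0;-1 3 0.75 -0.1 0;-1 4 0.75 -0.1 0;-1 5 0.75 -0.1 0;-1 5.7 0.75 -0.1 0;-1 6.4 0.75 -0.1 0")

```text
t: 2.78
tool_pos: [0.69, -0.2013, 0.0407]
tool_rot: [1.405, 1.071, -1.407]
contact_force: [0.2, 0.4, 0.3]
opening: 0.0857
```

Request:
drive_tool(commands="-1 0 0 0 0;-1 0 0 0 0")

```text
t: 2.95
tool_pos: [0.6897, -0.2017, 0.0413]
tool_rot: [1.405, 1.073, -1.408]
contact_force: [1.4, -0.4, 0.7]
opening: 0.0853
```

Run:
```python
from h import *
state(); goto((154,-165,35),0)
im,d=ctrl.get_image("scene"); cv2.imwrite("pics/s2z.png",cv2.resize(im[80:300,130:350],None,fx=2.7,fy=2.7))
im,d=ctrl.get_image("top"); cv2.imwrite("pics/t2z.png",cv2.resize(im[100:280,220:400],None,fx=3,fy=3))
```

```text
t 2.95 tcp jig [ 174.8 -161.4   41.3] world [ 0.69  -0.202  0.041] jawang_jig 0.4 xdown [-0.004  0.002 -1.   ] F jig [1.4 0.  0.7] open 0.0853 q [-0.39  0.43  1.5   0.    1.22 -0.12]
to (154, -165, 35) units [ 0.16 -0.52  0.09] turn 0.09
```

View pics/s2z.png

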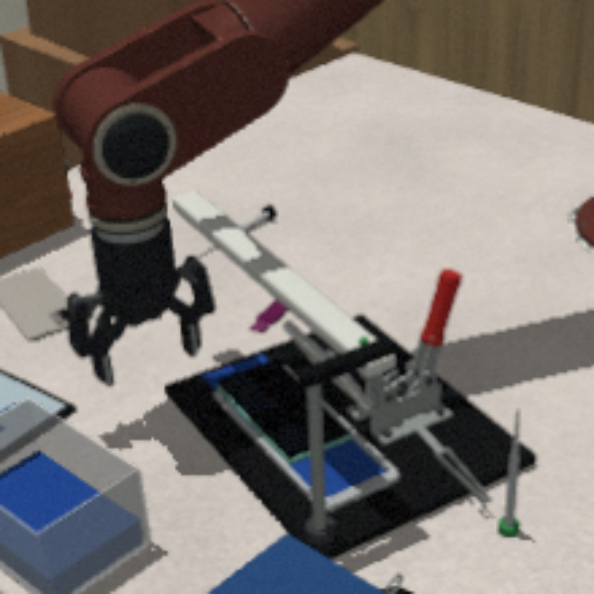

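View pics/t2z.png

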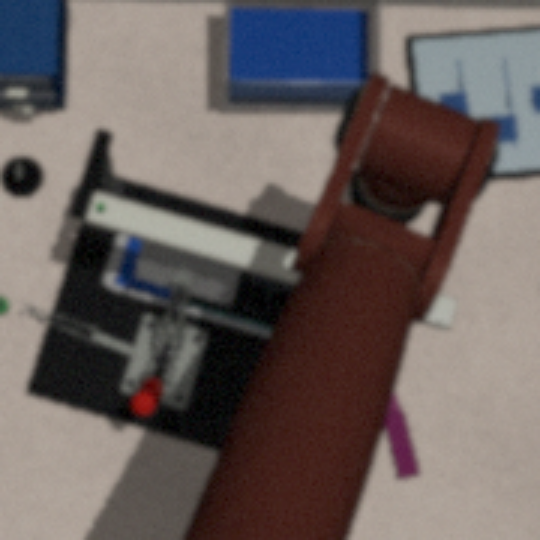

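Request:
drive_tool(commands="-1 0.4 0 0.05 0.1;-1 0.4 -0.3 0.05 0.1;-1 0.4 -0.55 0.05 0.1;-1 0.6 -0.55 0.05 0.1;-1 0.7 -0.55 0.05 0.1;-1 0.75 -0.55 0.05 0.1;-1 0.75 -0.55 0.05 0.1")

```text
t: 3.63
tool_pos: [0.6697, -0.1999, 0.0122]
tool_rot: [1.413, 1.063, -1.413]
contact_force: [-0.6, 0.2, 0.4]
opening: 0.0856
```

Run:
```python
from h import *
state(); goto((153,-163,7),0)
im,d=ctrl.get_image("scene"); cv2.imwrite("pics/s3z.png",cv2.resize(im[150:270,170:290],None,fx=5,fy=5,interpolation=cv2.INTER_CUBIC))
```

```text
t 3.63 tcp jig [ 155.1 -165.1   12.2] world [ 0.67  -0.2    0.012] jawang_jig -0.2 xdown [-0.  0. -1.] F jig [-0.6  0.   0.4] open 0.0856 q [-0.4   0.43  1.56  0.    1.15 -0.12]
to (153, -163, 7) units [ 0.13 -0.05 -0.05] turn -0.03
```

View pics/s3z.png

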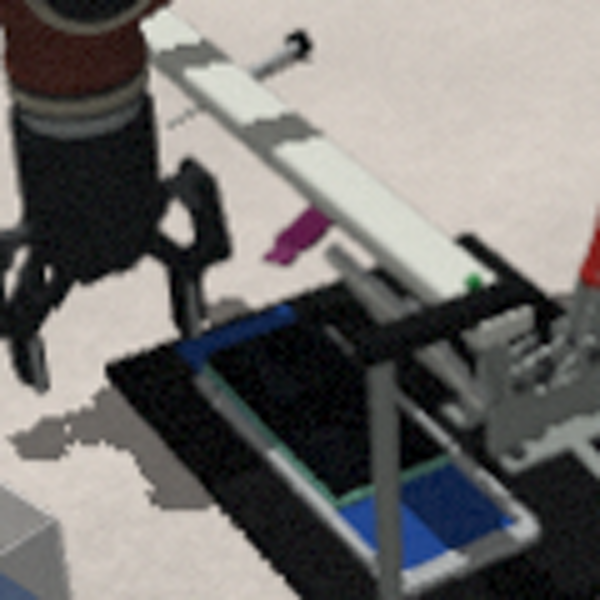

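Run:
```python
from h import *
d=ctrl.get_image("scene")[1]; r=J(cloud("scene",d).reshape(-1,3))
tcp=J(ctrl.get_obs()["tool_pos"])[0]
for z in range(14,60,6):
    k=(r[:,0]>85)&(r[:,0]<125)&(r[:,1]>-185)&(r[:,1]<-142)&(r[:,2]>=z)&(r[:,2]<z+6)
    if k.sum()>2: print(z,k.sum(),np.percentile(r[k],[5,50,95],axis=0).round()[:,:2].tolist())
print(J(plane("scene",[(170+200/5,150+378/5)],.022)), J(plane("scene",[(170+183/5,150+352/5)],.017)))
```

```text
14 70 [[88.0, -173.0], [108.0, -160.0], [124.0, -147.0]]
26 5 [[108.0, -169.0], [111.0, -157.0], [112.0, -153.0]]
32 13 [[102.0, -173.0], [111.0, -159.0], [112.0, -152.0]]
38 10 [[100.0, -168.0], [110.0, -155.0], [113.0, -151.0]]
44 15 [[101.0, -171.0], [111.0, -156.0], [112.0, -153.0]]
50 11 [[100.0, -167.0], [109.0, -156.0], [112.0, -152.0]]
56 15 [[100.0, -169.0], [110.0, -158.0], [112.0, -153.0]]
[[ 121.4484918  -120.70088588   22.        ]] [[ 115.09727007 -154.67722942   17.        ]]
```

Request:
drive_tool(commands="-1 0.12 -0.08 0 0;-1 0.12 -0.08 0 0;-1 0.12 -0.08 -0.12 0;-1 0.12 -0.08 -0.24 0;-1 0.12 -0.08 -0.3 0;-1 0.12 -0.08 -0.36 0;-1 0.12 -0.08 -0.42 0;-1 0.12 -0.08 -0.48 0")

```text
t: 4.4
tool_pos: [0.672, -0.1803, 0.0082]
tool_rot: [1.413, 1.062, -1.413]
contact_force: [-0.2, -0.5, -0.0]
opening: 0.0854
```

Request:
drive_tool(commands="-1 0 0 -0.07 0;-1 0 0 -0.14 0;-1 0 0 -0.21 0;-1 0 0 -0.28 0;-1 0 0 -0.35 0;-1 0 0 -0.42 0;-1 0 0 -0.49 0;-1 0 0 -0.56 0")

```text
t: 5.07
tool_pos: [0.6782, -0.1587, 0.0081]
tool_rot: [1.413, 1.063, -1.413]
contact_force: [-0.4, -2.1, 1.0]
opening: 0.0854
```

Run:
```python
from h import *
state(); 
im,d=ctrl.get_image("scene"); cv2.imwrite("pics/s4z.png",cv2.resize(im[150:270,170:290],None,fx=5,fy=5,interpolation=cv2.INTER_CUBIC))
```

```text
t 5.07 tcp jig [ 151.9 -123.2    8.1] world [ 0.678 -0.159  0.008] jawang_jig -0.2 xdown [ 0. -0. -1.] F jig [ 0.2 -2.2  1. ] open 0.0854 q [-0.34  0.43  1.57 -0.    1.15 -0.06]
```

View pics/s4z.png

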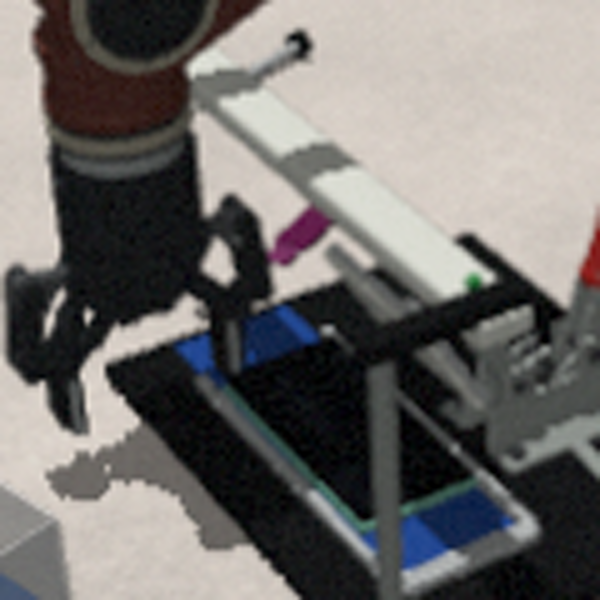

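Request:
drive_tool(commands="-1 0 0 -0.07 0;-1 0 0 -0.15 0;-1 0 0 -0.23 0;-1 0 0 -0.31 0;-1 0 0 -0.39 0;-1 0 0 -0.47 0;-1 0 0 -0.54 0;-1 0 0 -0.6 0")

```text
t: 5.78
tool_pos: [0.6848, -0.1355, 0.008]
tool_rot: [1.413, 1.063, -1.413]
contact_force: [-1.1, -1.9, 1.4]
opening: 0.0855
```

Request:
drive_tool(commands="-1 0 0 -0.03 0;-1 0 0 -0.06 0;-1 0 0 -0.09 0;-1 0 0 -0.12 0;-1 0 0 -0.15 0")

```text
t: 6.2
tool_pos: [0.6864, -0.1301, 0.008]
tool_rot: [1.413, 1.063, -1.413]
contact_force: [-0.7, -1.7, 1.3]
opening: 0.0853
```

Run:
```python
from h import *
state(); 
im,d=ctrl.get_image("scene"); cv2.imwrite("pics/s5z.png",cv2.resize(im[150:270,170:290],None,fx=5,fy=5,interpolation=cv2.INTER_CUBIC))
```

```text
t 6.2 tcp jig [151.9 -93.4   8. ] world [ 0.686 -0.13   0.008] jawang_jig -0.2 xdown [ 0. -0. -1.] F jig [-0.2 -1.8  1.3] open 0.0853 q [-0.29  0.43  1.56 -0.    1.15 -0.01]
```

View pics/s5z.png

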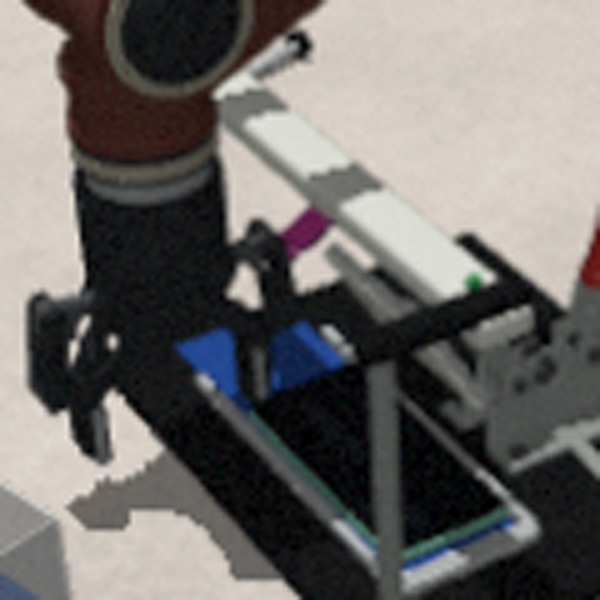

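Nearly home: a thin blue strip of mat still shows along the phone's end, around (450,555). I'll go on in 1 mm rows and watch the force.

Request:
drive_tool(commands="-1 0 0 -0.025 0;-1 0 0 -0.05 0;-1 0 0 -0.075 0;-1 0 0 -0.1 0;-1 0 0 -0.1 0")

```text
t: 6.67
tool_pos: [0.6875, -0.126, 0.008]
tool_rot: [1.413, 1.063, -1.413]
contact_force: [-0.6, -1.6, 1.3]
opening: 0.0854
```

Request:
drive_tool(commands="-1 0 0 -0.025 0;-1 0 0 -0.05 0;-1 0 0 -0.05 0")

```text
t: 6.92
tool_pos: [0.6881, -0.1241, 0.008]
tool_rot: [1.413, 1.063, -1.413]
contact_force: [0.1, -1.0, 1.8]
opening: 0.0853
```

Run:
```python
from h import *
state();
```

```text
t 6.92 tcp jig [151.9 -87.2   8. ] world [ 0.688 -0.124  0.008] jawang_jig -0.1 xdown [ 0.  0. -1.] F jig [ 0.4 -0.9  1.8] open 0.0853 q [-0.28  0.43  1.56  0.    1.15 -0.  ]
```

Request:
drive_tool(commands="-1 0 0 -0.025 0;-1 0 0 -0.05 0;-1 0 0 -0.05 0")

```text
t: 7.17
tool_pos: [0.6886, -0.1222, 0.008]
tool_rot: [1.413, 1.063, -1.413]
contact_force: [-0.4, -1.2, 1.3]
opening: 0.0856
```

Request:
drive_tool(commands="-1 0 0 -0.025 0;-1 0 0 -0.05 0;-1 0 0 -0.05 0")

```text
t: 7.42
tool_pos: [0.689, -0.1211, 0.008]
tool_rot: [1.412, 1.062, -1.414]
contact_force: [-1.3, -4.7, 1.7]
opening: 0.0857
```

Run:
```python
from h import *
state(); 
im,d=ctrl.get_image("scene"); cv2.imwrite("pics/s6z.png",cv2.resize(im[200:280,210:290],None,fx=7,fy=7,interpolation=cv2.INTER_CUBIC))
```

```text
t 7.42 tcp jig [151.9 -84.1   8. ] world [ 0.689 -0.121  0.008] jawang_jig -0.1 xdown [-0.    -0.001 -1.   ] F jig [ 0.1 -4.8  1.7] open 0.0857 q [-0.28  0.43  1.56 -0.    1.15  0.  ]
```

View pics/s6z.png

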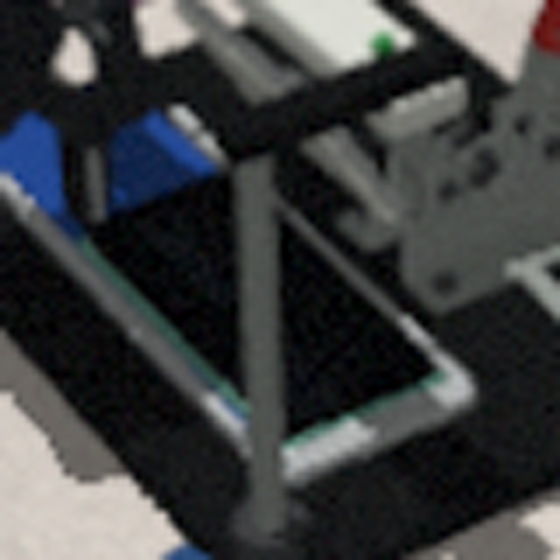

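Request:
drive_tool(commands="-1 0 0 -0.02 0;-1 0 0 -0.03 0;-1 0 0 -0.03 0")

```text
t: 7.72
tool_pos: [0.6891, -0.1209, 0.008]
tool_rot: [1.41, 1.061, -1.414]
contact_force: [-1.9, -6.9, 1.5]
opening: 0.0853
```

Run:
```python
from h import *
state(); goto((151.9,-110,8))
```

```text
t 7.72 tcp jig [152.  -83.9   8. ] world [ 0.689 -0.121  0.008] jawang_jig -0.1 xdown [-0.001 -0.003 -1.   ] F jig [ 0.1 -7.1  1.5] open 0.0853 q [-0.28  0.43  1.56 -0.    1.15  0.  ]
to (151.9, -110, 8) units [ 0.   -0.    0.65] turn 0
```

Request:
drive_tool(commands="-1 0 0 0.3 0;-1 0 0 1 0;-1 -0.4 0 1.2 0;-1 -0.4 0.65 1.2 0;-1 -0.6 0.7 1.2 0;-1 -1.6 0.7 1.2 0;-1 -2.6 0.7 1.2 0;-1 -3.6 0.7 1.2 0")

```text
t: 8.38
tool_pos: [0.7024, -0.1722, 0.153]
tool_rot: [1.414, 1.066, -1.414]
contact_force: [0.8, 0.8, -0.3]
opening: 0.0856
```

Request:
drive_tool(commands="-1 -1 0 0 0;-1 -2 0 0 0;-1 -3 0 0 0;-1 -4 0 0 0;-1 -4 0 0 0")

```text
t: 8.8
tool_pos: [0.7059, -0.1733, 0.3258]
tool_rot: [1.419, 1.048, -1.4]
contact_force: [0.4, 1.2, 1.6]
opening: 0.0855
```

Run:
```python
from h import *
state(); goto((-74,0,300),90)
im,d=ctrl.get_image("scene"); cv2.imwrite("pics/s7z.png",cv2.resize(im[140:290,170:340],None,fx=4,fy=4,interpolation=cv2.INTER_CUBIC))
cv2.imwrite("pics/s7.png",im);np.save("pics/s7.npy",d)
```

```text
t 8.8 tcp jig [ 182.6 -129.7  325.8] world [ 0.706 -0.173  0.326] jawang_jig -0.1 xdown [ 0.018 -0.005 -1.   ] F jig [0.1 1.3 1.6] open 0.0855 q [-0.34  0.24  1.25  0.    1.63 -0.06]
to (-74, 0, 300) units [ 0.53 -6.43 -3.23] turn 17.98
```

View pics/s7z.png

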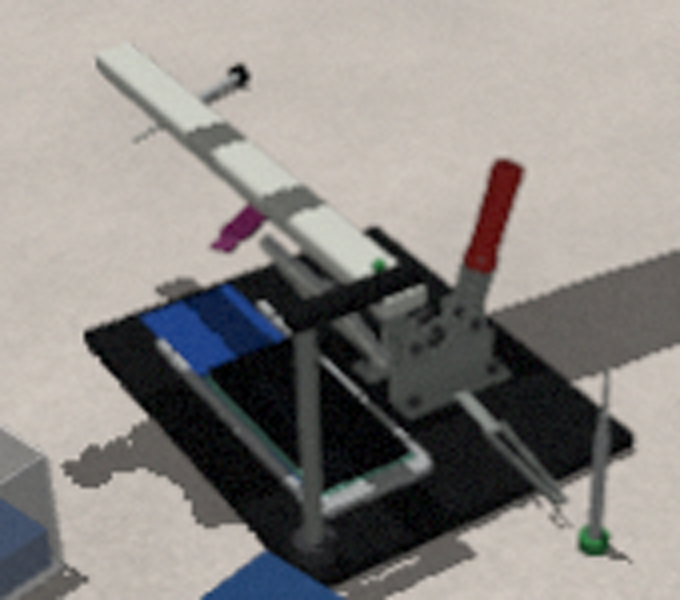

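```bash
cat > red.py <<'E'
from h import *
def redaxis(im,d,n="scene",dbg=0):
    hsv=cv2.cvtColor(im,cv2.COLOR_BGR2HSV); red=((hsv[...,0]<7)|(hsv[...,0]>173))&(hsv[...,1]>140)&(hsv[...,2]>45)
    P=cloud(n,d); q=J(P.reshape(-1,3)); m=red.ravel()&(q[:,0]>-180)&(q[:,0]<-20)&(abs(q[:,1])<40)&(q[:,2]>30)&(q[:,2]<190)
    o,dr=ray(n,[[280,210]]); dj=np.array([dr[0]@EX,dr[0]@EY,dr[0,2]]); dj/=np.linalg.norm(dj)
    q=q[m]+dj*8.5
    l=cv2.fitLine(q.astype(np.float32),cv2.DIST_HUBER,0,.01,.01).ravel()
    s=(q-l[3:])@l[:3]; e=[l[3:]+l[:3]*np.percentile(s,p) for p in(2,50,98)]
    ang=np.degrees(np.arctan2(abs(l[2]),abs(l[0])))
    print(m.sum(),"dir",l[:3].round(3),"angle above level",ang.round(1),"ends",[x.round(1).tolist() for x in e])
E
python3 - <<'E'
from red import *
for i in ("s7","scene0"): redaxis(cv2.imread(f"pics/{i}.png"),np.load(f"pics/{i}.npy"))
print(proj("scene",W([[-73,0,128],[-83,0,159.5]])))
E
```

```text
182 dir [-0.302 -0.005  0.953] angle above level 72.4 ends [[-57.4, 2.2, 86.1], [-68.7, 2.0, 121.9], [-79.6, 1.9, 156.3]]
183 dir [-0.327  0.001  0.945] angle above level 70.9 ends [[-56.9, 2.3, 87.8], [-68.9, 2.4, 122.5], [-80.5, 2.4, 155.9]]
[[293.60034145 191.08081706]
 [296.98851683 179.69398445]]
```

Request:
drive_tool(commands="-1 0.5 -6.4 -3.2 18;-1 0.5 -6.4 -3.2 18;-1 0.5 -6.4 -3.2 18;-1 0.5 -6.4 -3.2 18;-1 0.5 -6.4 -3.2 18;-1 0.5 -6.4 -3.2 18;-1 0.5 -6.4 -3.2 18;-1 0.5 -6.4 -3.2 18")

```text
t: 9.52
tool_pos: [0.4878, 0.025, 0.29]
tool_rot: [2.065, 0.304, -2.072]
contact_force: [0.7, -0.1, 0.7]
opening: 0.0852
```

Run:
```python
from h import *
state(); goto((-72,1.5,240),90)
```

```text
t 9.52 tcp jig [-81.6   1.1 290. ] world [0.488 0.025 0.29 ] jawang_jig -57.6 xdown [-0.004  0.003 -1.   ] F jig [0.7 0.1 0.7] open 0.0852 q [-0.1  -0.31  1.84  0.    1.61  1.18]
to (-72, 1.5, 240) units [ 1.25  0.13 -0.21] turn 6.49
```

Request:
drive_tool(commands="-1 1.25 0.13 -0.2 6.5;-1 1.25 0.13 -0.2 6.5;-1 1.25 0.13 -0.2 6.5;-1 1.25 0.13 -0.2 6.5;-1 1.25 0.13 -0.2 6.5;-1 1.25 0.13 -0.2 6.5")

```text
t: 10.02
tool_pos: [0.5009, 0.0187, 0.2409]
tool_rot: [-2.07, 0.289, 2.074]
contact_force: [-0.0, 0.0, 0.3]
opening: 0.0852
```

Run:
```python
from h import *
state(); goto((-72,1.5,106),90); print(cur()[1].round(2))
```

```text
t 10.02 tcp jig [-67.3  -1.3 240.9] world [0.501 0.019 0.241] jawang_jig -90.0 xdown [-0.002  0.001 -1.   ] F jig [-0.1  0.   0.3] open 0.0852 q [-0.11 -0.25  1.88  0.    1.52  1.74]
to (-72, 1.5, 106) units [ 3.37 -0.07  0.11] turn 0.0
[[-0.   -0.27 -0.96]
 [ 0.   -0.96  0.27]
 [-1.   -0.    0.  ]]
```

Request:
drive_tool(commands="-1 0 -0.07 0.11 0;-1 1 -0.07 0.11 0;-1 1.8 -0.07 0.11 0;-1 2.5 -0.07 0.11 0;-1 3.1 -0.07 0.11 0;-1 3.35 -0.07 0.11 0;-1 3.35 -0.07 0.11 0")

```text
t: 10.6
tool_pos: [0.4957, 0.0226, 0.1048]
tool_rot: [-2.067, 0.288, 2.08]
contact_force: [0.3, -0.3, -0.1]
opening: 0.0857
```

Run:
```python
from h import *
state()
im,d=ctrl.get_image("scene"); cv2.imwrite("pics/s8z.png",cv2.resize(im[120:270,200:350],None,fx=4,fy=4,interpolation=cv2.INTER_CUBIC))
```

```text
t 10.6 tcp jig [-73.4   1.  104.8] world [0.496 0.023 0.105] jawang_jig -89.9 xdown [-0.006  0.001 -1.   ] F jig [ 0.4 -0.2 -0.1] open 0.0857 q [-0.1  -0.14  2.02  0.    1.27  1.74]
```

View pics/s8z.png

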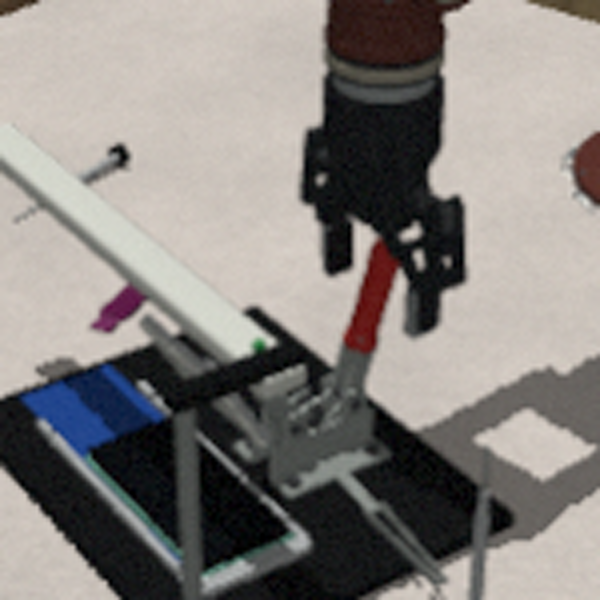

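Request:
drive_tool(commands="1 0 0 0 0;1 0 0 0 0;1 0 0 0 0;1 0 0 0 0;1 0 0 0 0;1 0 0 0 0", newtons=25)

```text
t: 11.15
tool_pos: [0.4984, 0.021, 0.109]
tool_rot: [-2.075, 0.292, 2.074]
contact_force: [-1.8, -3.7, 3.8]
opening: 0.0206
```

Run:
```python
from h import *
state()
```

```text
t 11.15 tcp jig [-70.3   0.2 109. ] world [0.498 0.021 0.109] jawang_jig -89.9 xdown [ 0.    -0.003 -1.   ] F jig [-0.7 -4.1  3.8] open 0.0206 q [-0.11 -0.14  2.01 -0.    1.27  1.74]
```

Request:
drive_tool(commands="1 0.08 0 0.2 0;1 0.17 0 0.39 0;1 0.28 0 0.56 0;1 0.42 0 0.73 0;1 0.56 0 0.87 0;1 0.73 0 1.01 0;1 0.9 0 1.12 0;1 0.9 0 1.12 0")

```text
t: 11.82
tool_pos: [0.4526, 0.0341, 0.071]
tool_rot: [-2.068, 0.291, 2.079]
contact_force: [-8.2, -2.0, 3.3]
opening: 0.0207
```

Run:
```python
from red import *
state()
im,d=ctrl.get_image("scene"); cv2.imwrite("pics/s9z.png",cv2.resize(im[120:270,200:350],None,fx=4,fy=4,interpolation=cv2.INTER_CUBIC))
```

```text
t 11.82 tcp jig [-118.     0.2   71. ] world [0.453 0.034 0.071] jawang_jig -89.9 xdown [-0.006 -0.001 -1.   ] F jig [-7.4 -4.2  3.3] open 0.0207 q [-0.09 -0.21  2.14 -0.    1.22  1.76]
```

View pics/s9z.png

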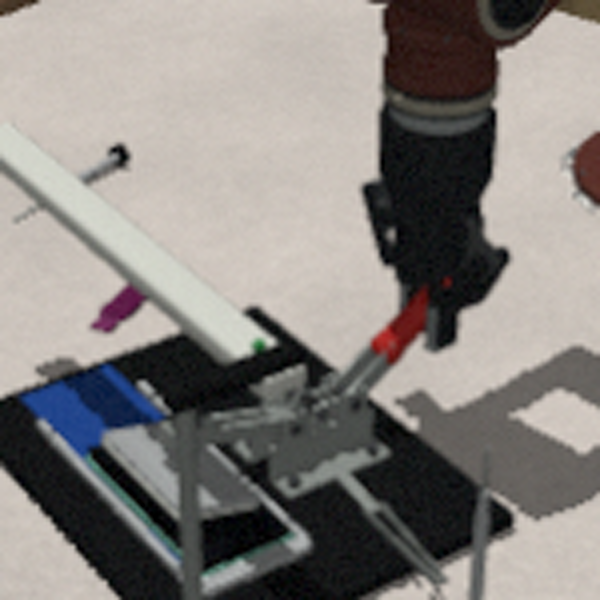

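Request:
drive_tool(commands="1 0.1 0 0.08 0;1 0.2 0 0.13 0;1 0.3 0 0.17 0;1 0.4 0 0.21 0;1 0.5 0 0.24 0;1 0.6 0 0.26 0;1 0.7 0 0.28 0;1 0.8 0 0.29 0")

```text
t: 12.53
tool_pos: [0.4412, 0.0373, 0.0395]
tool_rot: [-2.066, 0.291, 2.082]
contact_force: [-11.7, -1.5, 7.7]
opening: 0.0207
```

Run:
```python
from red import *
state()
```

```text
t 12.53 tcp jig [-1.298e+02  1.000e-01  3.950e+01] world [0.441 0.037 0.04 ] jawang_jig -89.9 xdown [-0.008 -0.001 -1.   ] F jig [-10.8  -4.7   7.7] open 0.0207 q [-0.08 -0.18  2.18 -0.    1.15  1.77]
```

Request:
drive_tool(commands="1 0.05 0 0.03 0;1 0.1 0 0.04 0;1 0.1 0 0.04 0")

```text
t: 12.78
tool_pos: [0.4404, 0.0375, 0.0352]
tool_rot: [-2.069, 0.291, 2.079]
contact_force: [-6.3, -3.3, 2.5]
opening: 0.0203
```

Run:
```python
from red import *
state()
im,d=ctrl.get_image("scene"); redaxis(im,d); cv2.imwrite("pics/s10z.png",cv2.resize(im[120:270,200:350],None,fx=4,fy=4,interpolation=cv2.INTER_CUBIC))
```

```text
t 12.78 tcp jig [-1.307e+02  1.000e-01  3.520e+01] world [0.44  0.038 0.035] jawang_jig -89.9 xdown [-0.005 -0.001 -1.   ] F jig [-5.1 -4.9  2.5] open 0.0203 q [-0.08 -0.18  2.18 -0.    1.14  1.77]
107 dir [ 0.973  0.019 -0.232] angle above level 13.4 ends [[-144.2, 1.5, 74.4], [-108.2, 2.2, 65.8], [-86.2, 2.7, 60.6]]
```

View pics/s10z.png

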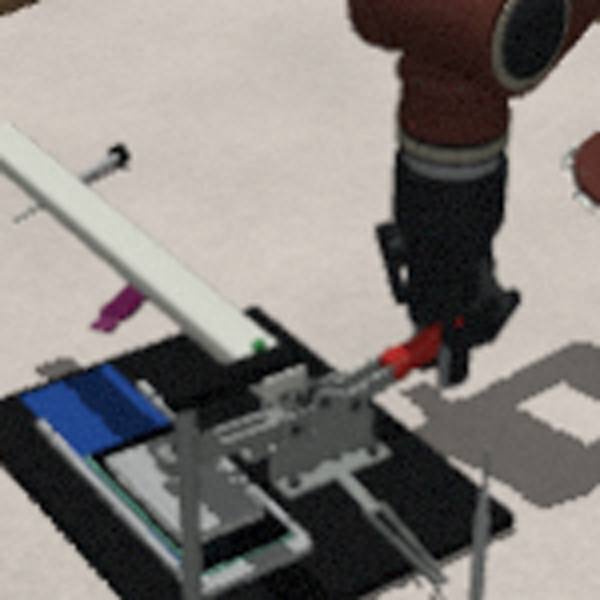

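Request:
drive_tool(commands="1 0.06 0 0.01 0;1 0.12 0 0.02 0;1 0.18 0 0.03 0;1 0.24 0 0.03 0;1 0.24 0 0.03 0")

```text
t: 13.25
tool_pos: [0.4394, 0.0378, 0.0252]
tool_rot: [-2.069, 0.291, 2.078]
contact_force: [-3.7, -2.8, -1.1]
opening: 0.0202
```

Run:
```python
from red import *
state()
im,d=ctrl.get_image("scene"); redaxis(im,d)
```

```text
t 13.25 tcp jig [-1.317e+02  1.000e-01  2.520e+01] world [0.439 0.038 0.025] jawang_jig -89.9 xdown [-0.004 -0.001 -1.   ] F jig [-2.8 -3.7 -1.1] open 0.0202 q [-0.08 -0.16  2.19 -0.    1.12  1.77]
101 dir [ 0.991  0.045 -0.129] angle above level 7.4 ends [[-137.5, 1.8, 62.9], [-109.8, 3.1, 59.3], [-87.6, 4.1, 56.4]]
```

Request:
drive_tool(commands="1 0.06 0 0 0;1 0.12 0 0 0;1 0.15 0 0 0;1 0.15 0 0 0")

```text
t: 13.63
tool_pos: [0.44, 0.0377, 0.0222]
tool_rot: [-2.068, 0.291, 2.08]
contact_force: [-14.8, -3.0, 21.3]
opening: 0.0203
```

Run:
```python
from red import *
state()
im,d=ctrl.get_image("scene"); redaxis(im,d)
```

```text
t 13.63 tcp jig [-131.1    0.2   22.2] world [0.44  0.038 0.022] jawang_jig -89.9 xdown [-0.006 -0.001 -1.   ] F jig [-13.4  -7.   21.3] open 0.0203 q [-0.08 -0.16  2.19 -0.    1.11  1.77]
91 dir [ 0.989  0.113 -0.097] angle above level 5.6 ends [[-133.2, -0.0, 60.5], [-109.0, 2.7, 58.1], [-88.7, 5.0, 56.1]]
```

Request:
drive_tool(commands="-1 -0.05 0 0 0;-1 -0.05 0 0 0;-1 -0.05 0 0 0;-1 -0.05 0 0 0;-1 -0.05 0 0 0;-1 -0.05 0 0 0")

```text
t: 14.18
tool_pos: [0.4412, 0.0383, 0.0221]
tool_rot: [-2.072, 0.289, 2.073]
contact_force: [-0.0, -0.3, 0.9]
opening: 0.0853
```

Request:
drive_tool(commands="-1 -0.6 0 0 0;-1 -1.5 0 0 0;-1 -2.5 0 0 0;-1 -2.5 0 0 0")

```text
t: 14.52
tool_pos: [0.4466, 0.0379, 0.1308]
tool_rot: [-2.088, 0.288, 2.057]
contact_force: [1.7, -0.7, 1.1]
opening: 0.0851
```

Run:
```python
from red import *
state()
im,d=ctrl.get_image("scene"); redaxis(im,d); cv2.imwrite("pics/s11z.png",cv2.resize(im[120:270,200:350],None,fx=4,fy=4,interpolation=cv2.INTER_CUBIC))
```

```text
t 14.52 tcp jig [-124.8    2.2  130.8] world [0.447 0.038 0.131] jawang_jig -89.9 xdown [ 0.015 -0.001 -1.   ] F jig [ 1.8 -0.2  1.1] open 0.0851 q [-0.08 -0.32  2.12  0.    1.33  1.77]
137 dir [ 0.999 -0.02  -0.038] angle above level 2.2 ends [[-156.5, 3.9, 59.9], [-120.1, 3.1, 58.5], [-87.9, 2.5, 57.3]]
```

View pics/s11z.png

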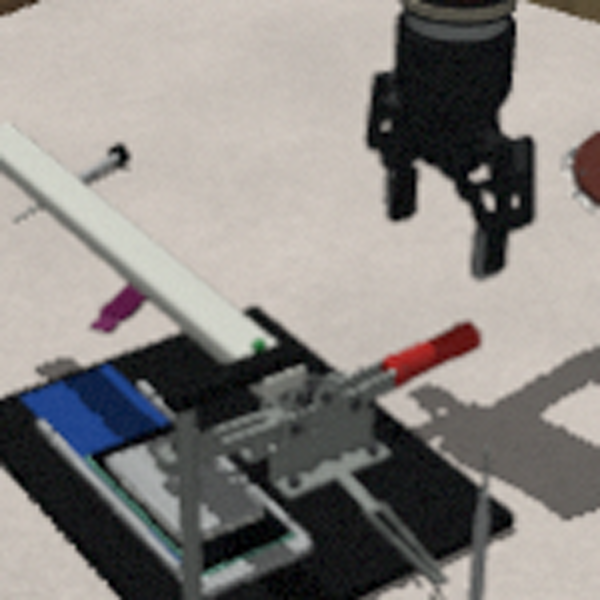

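Request:
drive_tool(commands="-1 0 0 0 0;-1 0 0 0 0;-1 0 0 0 0;-1 0 0 0 0;-1 0 0 0 0;-1 0 0 0 0;-1 0 0 0 0;-1 0 0 0 0")

```text
t: 15.23
tool_pos: [0.4413, 0.0382, 0.1222]
tool_rot: [-2.072, 0.29, 2.073]
contact_force: [0.5, 1.4, -0.1]
opening: 0.085
```

Request:
drive_tool(commands="-1 0 0 0 0;-1 0 0 0 0;-1 0 0 0 0;-1 0 0 0 0;-1 0 0 0 0;-1 0 0 0 0;-1 0 0 0 0;-1 0 0 0 0")

```text
t: 15.9
tool_pos: [0.4413, 0.0382, 0.1224]
tool_rot: [-2.073, 0.29, 2.073]
contact_force: [0.4, -0.0, -0.3]
opening: 0.0861
```

Request:
drive_tool(commands="-1 0 0 0 0;-1 0 0 0 0;-1 0 0 0 0;-1 0 0 0 0;-1 0 0 0 0;-1 0 0 0 0;-1 0 0 0 0;-1 0 0 0 0")

```text
t: 16.57
tool_pos: [0.4414, 0.0382, 0.1224]
tool_rot: [-2.073, 0.29, 2.073]
contact_force: [0.1, 0.3, 0.2]
opening: 0.0859
```

Request:
drive_tool(commands="-1 0 0 0 0;-1 0 0 0 0;-1 0 0 0 0;-1 0 0 0 0;-1 0 0 0 0;-1 0 0 0 0;-1 0 0 0 0;-1 0 0 0 0")

```text
t: 17.23
tool_pos: [0.4414, 0.0382, 0.1224]
tool_rot: [-2.073, 0.29, 2.073]
contact_force: [0.5, 1.0, 0.3]
opening: 0.0854
```

Request:
drive_tool(commands="-1 0 0 0 0;-1 0 0 0 0;-1 0 0 0 0;-1 0 0 0 0;-1 0 0 0 0;-1 0 0 0 0;-1 0 0 0 0;-1 0 0 0 0")

```text
t: 17.9
tool_pos: [0.4414, 0.0382, 0.1224]
tool_rot: [-2.073, 0.289, 2.073]
contact_force: [0.8, -0.1, 0.0]
opening: 0.0854
```

Run:
```python
from red import *
state()
im,d=ctrl.get_image("scene"); redaxis(im,d); goto((-126,1,37),-90)
```

```text
t 17.9 tcp jig [-129.9    1.1  122.4] world [0.441 0.038 0.122] jawang_jig -89.9 xdown [ 0.  0. -1.] F jig [0.8 0.1 0. ] open 0.0854 q [-0.08 -0.31  2.13  0.    1.32  1.77]
138 dir [ 0.999  0.    -0.048] angle above level 2.7 ends [[-157.3, 2.8, 60.6], [-119.7, 2.8, 58.8], [-87.9, 2.8, 57.3]]
to (-126, 1, 37) units [ 2.13  0.   -0.1 ] turn 0.01
```

Request:
drive_tool(commands="-1 0.6 0 -0.05 0;-1 1.3 0 -0.08 0;-1 1.8 0 -0.1 0;-1 2.1 0 -0.1 0;-1 2.1 0 -0.1 0;-1 2.1 0 -0.1 0")

```text
t: 18.45
tool_pos: [0.4447, 0.0372, 0.0379]
tool_rot: [-2.071, 0.29, 2.075]
contact_force: [0.2, 0.2, 0.4]
opening: 0.0852
```

Request:
drive_tool(commands="1 0 0 0 0;1 0 0 0 0;1 0 0 0 0;1 0 0 0 0;1 0 0 0 0;1 0 0 0 0;1 0 0 0 0", newtons=40)

```text
t: 19.03
tool_pos: [0.4453, 0.0362, 0.0391]
tool_rot: [-2.074, 0.292, 2.074]
contact_force: [-2.7, -4.7, 4.2]
opening: 0.0199
```

Run:
```python
from red import *
state()
im,d=ctrl.get_image("scene"); redaxis(im,d);cv2.imwrite("pics/s12z.png",cv2.resize(im[120:270,200:350],None,fx=4,fy=4,interpolation=cv2.INTER_CUBIC))
```

```text
t 19.03 tcp jig [-125.6    0.2   39.1] world [0.445 0.036 0.039] jawang_jig -89.9 xdown [-0.    -0.002 -1.   ] F jig [-1.3 -5.3  4.2] open 0.0199 q [-0.08 -0.18  2.17 -0.    1.14  1.76]
79 dir [ 0.999 -0.009  0.038] angle above level 2.2 ends [[-155.2, 2.8, 55.7], [-104.1, 2.3, 57.7], [-88.2, 2.2, 58.3]]
```

View pics/s12z.png

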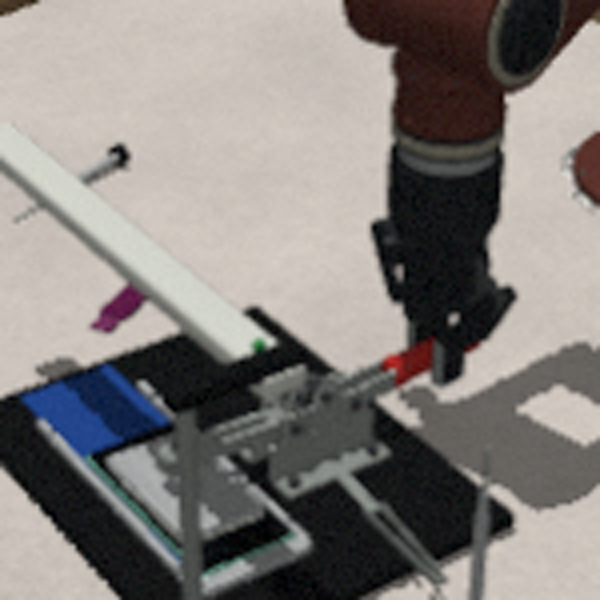

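Request:
drive_tool(commands="1 -0.1 0 -0.01 0;1 -0.2 0 -0.02 0;1 -0.41 0 -0.07 0;1 -0.54 0 -0.11 0;1 -0.67 0 -0.17 0;1 -0.8 0 -0.23 0;1 -0.92 0 -0.3 0;1 -0.92 0 -0.3 0")

```text
t: 19.75
tool_pos: [0.4557, 0.0333, 0.0747]
tool_rot: [-2.07, 0.291, 2.077]
contact_force: [-2.2, -5.1, -3.2]
opening: 0.0197
```

Run:
```python
from red import *
state()
im,d=ctrl.get_image("scene"); redaxis(im,d)
```

```text
t 19.75 tcp jig [-114.8    0.2   74.7] world [0.456 0.033 0.075] jawang_jig -89.9 xdown [-0.003 -0.001 -1.   ] F jig [-0.7 -5.5 -3.2] open 0.0197 q [-0.09 -0.21  2.13 -0.    1.22  1.76]
83 dir [ 0.828  0.202 -0.523] angle above level 32.2 ends [[-112.5, -3.5, 91.5], [-93.7, 1.1, 79.6], [-80.6, 4.3, 71.4]]
```

Request:
drive_tool(commands="1 -0.11 0 -0.07 0;1 -0.22 0 -0.16 0;1 -0.33 0 -0.26 0;1 -0.43 0 -0.36 0;1 -0.52 0 -0.47 0;1 -0.6 0 -0.58 0;1 -0.67 0 -0.7 0;1 -0.74 0 -0.82 0")

```text
t: 20.47
tool_pos: [0.4855, 0.0248, 0.1026]
tool_rot: [-2.065, 0.291, 2.082]
contact_force: [-6.1, -3.8, -7.6]
opening: 0.0194
```

Request:
drive_tool(commands="1 -0.04 0 -0.1 0;1 -0.08 0 -0.19 0;1 -0.11 0 -0.27 0;1 -0.12 0 -0.32 0;1 -0.12 0 -0.32 0")

```text
t: 20.88
tool_pos: [0.499, 0.0209, 0.108]
tool_rot: [-2.068, 0.291, 2.078]
contact_force: [-2.4, -4.5, -6.8]
opening: 0.0191
```

Run:
```python
from red import *
state()
im,d=ctrl.get_image("scene"); redaxis(im,d);cv2.imwrite("pics/s13z.png",cv2.resize(im[120:270,200:350],None,fx=4,fy=4,interpolation=cv2.INTER_CUBIC))
```

```text
t 20.88 tcp jig [-69.7   0.3 108. ] world [0.499 0.021 0.108] jawang_jig -90.0 xdown [-0.005 -0.001 -1.   ] F jig [-1.1 -5.  -6.8] open 0.0191 q [-0.11 -0.14  2.01 -0.    1.27  1.74]
54 dir [-0.348 -0.082  0.934] angle above level 69.6 ends [[-62.1, 2.2, 84.5], [-65.3, 1.4, 93.1], [-86.6, -3.6, 150.3]]
```

View pics/s13z.png

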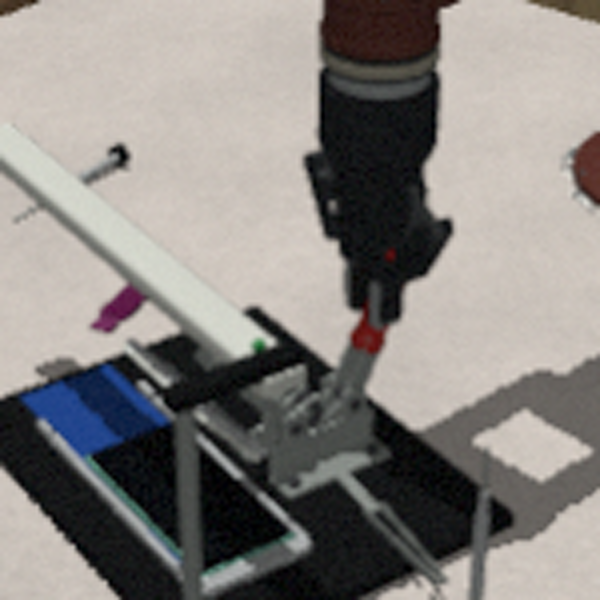

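Request:
drive_tool(commands="1 0 0 -0.05 0;1 0 0 -0.1 0;1 0 0 -0.1 0")

```text
t: 21.18
tool_pos: [0.5028, 0.0199, 0.109]
tool_rot: [-2.067, 0.291, 2.079]
contact_force: [-5.8, -4.3, -1.5]
opening: 0.0194
```

Request:
drive_tool(commands="1 0 0 -0.05 0;1 0 0 -0.08 0;1 0 0 -0.08 0")

```text
t: 21.43
tool_pos: [0.506, 0.0189, 0.1096]
tool_rot: [-2.068, 0.291, 2.079]
contact_force: [-6.4, -4.6, 1.5]
opening: 0.019
```

Run:
```python
from red import *
state()
im,d=ctrl.get_image("scene"); redaxis(im,d)
```

```text
t 21.43 tcp jig [-62.5   0.3 109.6] world [0.506 0.019 0.11 ] jawang_jig -90.0 xdown [-0.005 -0.001 -1.   ] F jig [-4.9 -6.1  1.5] open 0.019 q [-0.11 -0.12  1.99 -0.    1.28  1.74]
48 dir [-0.139  0.125  0.982] angle above level 81.9 ends [[-59.8, 1.0, 84.0], [-61.2, 2.2, 93.9], [-70.8, 10.9, 161.6]]
```

Request:
drive_tool(commands="-1 0 0 0 0;-1 0 0 0 0;-1 0 0 0 0;-1 0 0 0 0;-1 0 0 0 0;-1 0 0 0 0")

```text
t: 21.98
tool_pos: [0.5078, 0.0196, 0.1099]
tool_rot: [-2.073, 0.289, 2.072]
contact_force: [0.2, 0.5, -0.5]
opening: 0.0854
```

Request:
drive_tool(commands="-1 -0.6 0 0 0;-1 -1.6 0 0 0;-1 -2.6 0 0 0;-1 -3.6 0 0 0;-1 -4.2 0 0 0;-1 -4.2 0 0 0")

```text
t: 22.48
tool_pos: [0.5106, 0.0192, 0.2858]
tool_rot: [-2.086, 0.289, 2.059]
contact_force: [0.6, 0.6, 0.3]
opening: 0.0854
```

Run:
```python
from red import *
state()
im,d=ctrl.get_image("scene"); redaxis(im,d);cv2.imwrite("pics/s14z.png",cv2.resize(im[120:290,180:350],None,fx=3.5,fy=3.5,interpolation=cv2.INTER_CUBIC)); np.save("pics/s14.npy",d)
q=J(cloud("scene",d).reshape(-1,3)); q0=J(cloud("scene",np.load("pics/s7.npy")).reshape(-1,3))
for a in(q0,q):
  for y0 in range(-70,70,20):
    k=(a[:,0]>80)&(a[:,0]<110)&(a[:,1]>=y0)&(a[:,1]<y0+20)&(a[:,2]>15)&(a[:,2]<40); print(y0,k.sum(),np.median(a[k,2]).round(1),end=" | ")
  print()
```

```text
t 22.48 tcp jig [-58.1   1.8 285.8] world [0.511 0.019 0.286] jawang_jig -89.9 xdown [ 0.013 -0.001 -1.   ] F jig [0.4 0.7 0.3] open 0.0854 q [-0.11 -0.26  1.81  0.    1.58  1.74]
185 dir [-0.369  0.011  0.929] angle above level 68.3 ends [[-59.1, 1.6, 86.3], [-72.8, 2.0, 120.7], [-86.0, 2.4, 154.0]]
-70 54 30.1 | -50 51 29.5 | -30 58 28.7 | -10 53 27.8 | 10 37 27.8 | 30 23 26.5 | 50 49 25.6 | 
-70 48 25.1 | -50 49 25.2 | -30 56 25.0 | -10 50 25.3 | 10 29 25.1 | 30 26 24.9 | 50 43 25.6 |
```

View pics/s14z.png

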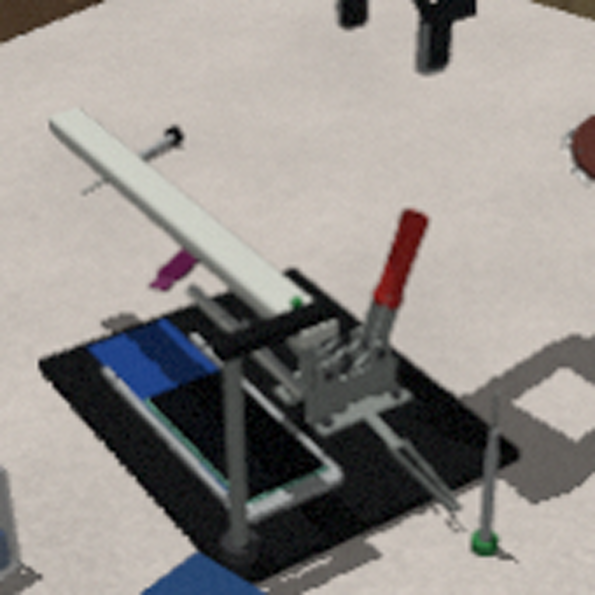

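Display measures flush: 25 mm all along, where before it sloped from 30 to 25.5. The handle reads 68°, against 71–72° at the start, so I'll nudge it fully up with shut fingers from the -x side.

Request:
drive_tool(commands="1 0 0 1.0 0;1 0 0 1.6 0;1 0 0 1.6 0;1 0 0 1.6 0")

```text
t: 22.87
tool_pos: [0.4449, 0.0373, 0.2758]
tool_rot: [-2.071, 0.289, 2.075]
contact_force: [1.4, -0.2, -0.4]
opening: 0.0389
```

Run:
```python
from red import *
state();goto((-126,2,138),-90)
```

```text
t 22.87 tcp jig [-126.3    1.1  275.8] world [0.445 0.037 0.276] jawang_jig -89.9 xdown [-0.002  0.    -1.   ] F jig [ 1.4  0.2 -0.4] open 0.0389 q [-0.08 -0.42  1.95  0.    1.61  1.76]
to (-126, 2, 138) units [ 3.44 -0.02 -0.01] turn 0.02
```

Request:
drive_tool(commands="1 1 0 0 0;1 2 0 0 0;1 3 0 0 0;1 3.4 0 0 0;1 3.4 0 -0.15 0;1 3.4 0 -0.3 0;1 3.4 0 -0.4 0;1 3.4 0 -0.45 0")

```text
t: 23.53
tool_pos: [0.4653, 0.0315, 0.1438]
tool_rot: [-2.075, 0.29, 2.07]
contact_force: [-2.8, 0.8, 1.6]
opening: -0.0001
```

Run:
```python
from red import *
state()
```

```text
t 23.53 tcp jig [-105.1    1.2  143.8] world [0.465 0.032 0.144] jawang_jig -90.0 xdown [ 0.003 -0.    -1.   ] F jig [-2.9 -0.   1.6] open -0.0001 q [-0.09 -0.27  2.06 -0.    1.35  1.76]
```

Request:
drive_tool(commands="1 0 0 -0.05 0;1 0 0 -0.1 0;1 0 0 -0.1 0")

```text
t: 23.78
tool_pos: [0.4682, 0.0308, 0.1428]
tool_rot: [-2.075, 0.289, 2.07]
contact_force: [-0.9, -0.1, 0.8]
opening: -0.0002
```

Run:
```python
from red import *
state()
im,d=ctrl.get_image("scene"); redaxis(im,d)
```

```text
t 23.78 tcp jig [-102.1    1.3  142.8] world [0.468 0.031 0.143] jawang_jig -90.0 xdown [ 0.002 -0.    -1.   ] F jig [-0.8 -0.3  0.8] open -0.0002 q [-0.09 -0.26  2.06  0.    1.35  1.76]
186 dir [-0.307  0.001  0.952] angle above level 72.1 ends [[-57.6, 2.1, 86.8], [-69.0, 2.1, 122.2], [-79.9, 2.1, 156.2]]
```

Request:
drive_tool(commands="1 0 0 -0.04 0;1 0 0 -0.08 0;1 0 0 -0.1 0;1 0 0 -0.1 0")

```text
t: 24.17
tool_pos: [0.4689, 0.0305, 0.1418]
tool_rot: [-2.066, 0.288, 2.08]
contact_force: [-11.9, 2.9, 8.7]
opening: 0.0003
```

Run:
```python
from red import *
state()
```

```text
t 24.17 tcp jig [-101.3    1.2  141.8] world [0.469 0.03  0.142] jawang_jig -89.9 xdown [-0.006  0.002 -1.   ] F jig [-12.2  -0.4   8.7] open 0.0003 q [-0.09 -0.25  2.05  0.    1.35  1.75]
```

It's on its up stop (12 N). Backing away.

Request:
drive_tool(commands="1 0 0 0.3 0;1 0 0 0.8 0;1 -1 0 1.2 0;1 -2 0 1.2 0;1 -3 0 1.2 0;1 -4 0 1.2 0;1 -4 0 1.2 0;1 -4 0 1.2 0")

```text
t: 24.83
tool_pos: [0.4264, 0.0428, 0.3053]
tool_rot: [-2.081, 0.289, 2.064]
contact_force: [0.2, 0.8, -0.6]
opening: -0.0
```

Run:
```python
from red import *
state()
im,d=ctrl.get_image("scene"); redaxis(im,d);cv2.imwrite("pics/s15z.png",cv2.resize(im[120:290,180:350],None,fx=3.5,fy=3.5,interpolation=cv2.INTER_CUBIC))
q=J(cloud("scene",d).reshape(-1,3)); q0=J(cloud("scene",np.load("pics/s7.npy")).reshape(-1,3))
for a in(q0,q):
  for y0 in range(-70,70,20):
    k=(a[:,0]>80)&(a[:,0]<110)&(a[:,1]>=y0)&(a[:,1]<y0+20)&(a[:,2]>15)&(a[:,2]<40); print(y0,k.sum(),np.median(a[k,2]).round(1),end=" | ")
  print()
im,d=ctrl.get_image("top"); cv2.imwrite("pics/t15z.png",cv2.resize(im[120:270,190:400],None,fx=3.5,fy=3.5,interpolation=cv2.INTER_CUBIC))
```

```text
t 24.83 tcp jig [-145.5    1.3  305.3] world [0.426 0.043 0.305] jawang_jig -90.0 xdown [ 0.008 -0.001 -1.   ] F jig [-0.   0.8 -0.6] open -0.0 q [-0.07 -0.48  1.95 -0.    1.67  1.77]
184 dir [-0.315  0.009  0.949] angle above level 71.7 ends [[-57.1, 1.7, 86.9], [-68.8, 2.0, 122.2], [-80.0, 2.3, 156.2]]
-70 54 30.1 | -50 51 29.5 | -30 58 28.7 | -10 53 27.8 | 10 37 27.8 | 30 23 26.5 | 50 49 25.6 | 
-70 48 25.0 | -50 49 25.1 | -30 55 25.1 | -10 48 25.1 | 10 32 25.1 | 30 26 24.4 | 50 44 25.2 |
```

View pics/s15z.png

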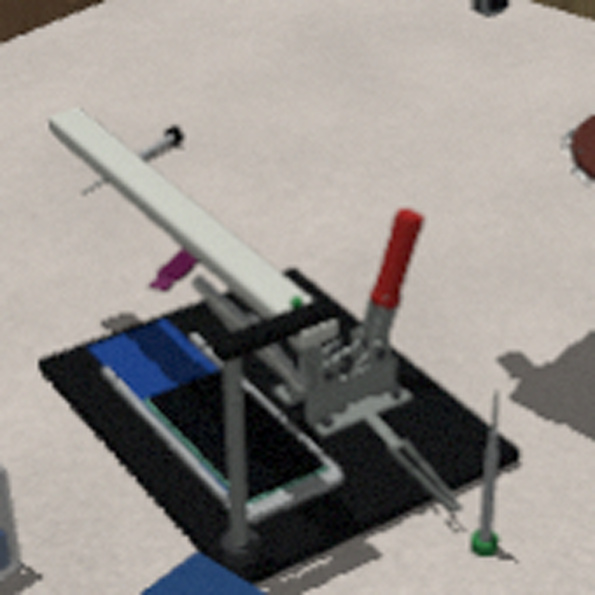

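View pics/t15z.png

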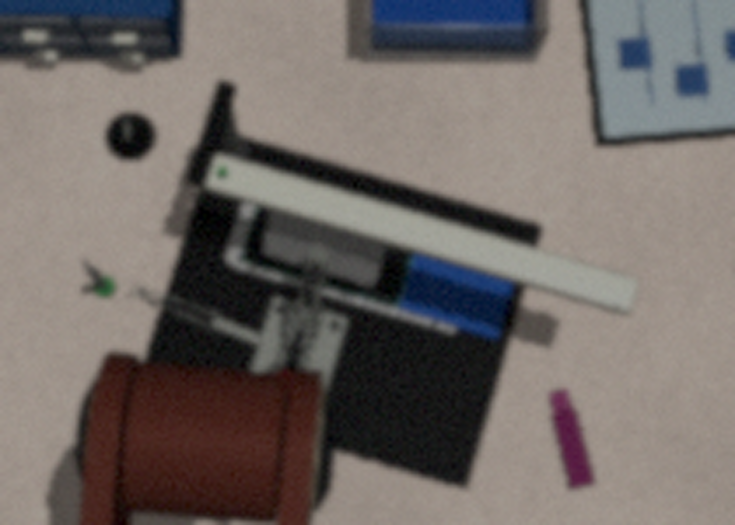

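Request:
drive_tool(commands="1 0 0 0 0;1 0 0 0 0;1 0 0 0 0;1 0 0 0 0")

```text
t: 25.27
tool_pos: [0.4245, 0.0429, 0.3004]
tool_rot: [-2.071, 0.29, 2.075]
contact_force: [0.6, -0.2, -0.4]
opening: 0.0002
```

Run:
```python
from station import ctrl
print(ctrl.finish_job())
```

```text
the job is handed in; nothing more can be done
None
```

The job is handed in at about 25 s of the 64 s allowed: the phone is home, the display is pressed flush and the clamp stands open.

- **Phone:** I couldn't tilt the gripper, so I pushed with one open finger from the far (+x) side of the nest, clear of the lamp. The phone met the end stop. The push force rose from about 2 N to 7 N and the phone stopped moving.
- **Clamp:** I gripped the red handle, swung it down until it sat on its stop (it pushed back with 21 N) and let go. It stayed locked with the gripper clear for about 4 s, then I swung it back up.
- **First lift fell short:** after I let go, the handle read about 68°, short of fully up. I pushed it onto its upper stop with shut fingers (12 N).
- **Last checks:**
  - The handle stands at about 72°, as at the start.
  - The display is level at about 25 mm all along; before, it sloped from 30 to 25.5 mm.
  - The phone is against the end stop.
  - The lamp, tweezers, suction cup, pry tool and green driver look to be in the same places in the last pictures. I did not check the items farther out on the bench.
- **Disagreement in measurement:** the side camera put the jig's edges about 6 mm off the overhead camera. I used the overhead values, which the handle's measured position confirmed to about 2 mm.

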